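Lock out an isolator and unclip its terminal cover

TASK

Make the isolator box safe and open it: turn the red handle to OFF, swing the steel lockout hasp all the way out over its padlock staple, and only then squeeze the two blue snap tabs together and lift the terminal cover off. Set it down gently, flat and right way up, in the empty tray. Leave the handle off and the hasp out, and leave the bottle, tin, cutters, brass fitting and gauge where they are.

Things in the scene. Friction and masses are not known exactly. Their poses are not given: they have to be found in the camera images.
- isolator_box: Fixed grey isolator enclosure on its back, 192 (its x) x 112 (its y) x 60 mm high, panel up. Origin: centre of underside. -x half: yellow plate with red handle and hasp; +x half: terminal compartment under the dark cover. Two glands stick out 30 mm at the +y side (x +22, +68), below 41 mm. Ears at the corners, 4 mm high, reach y +-73.
- isolator (a joint): Red rotary handle about point handle_axis. 1.571 = ON (bar along the box's x, white line to +x), 0 = OFF (bar along the box's y, white line to +y at the green mark); OFF is counter-clockwise from above, stop at 0. Bar 72 long, 14 wide, 80 to 98 mm above the bench (hub cap 97). Friction 0.1 Nm, stays where left. While on, the bar blocks the hasp's swing.
- handle_axis (a point): Point on the handle's axis, at box (-42, 0), 89 mm above the bench (mid-height of the bar). Axes as the box.
- handle_free_end (a point): End of the red bar without the white line, mid-height, 36 mm from the axis: toward the box's -x when ON, -y when OFF. Turning it off, push its side that faces +y when ON. The other end passes about 1 mm from the hasp's pin, where there is no room for a finger at the end of the turn.
- hasp (a joint): Steel hasp: upright slotted plate on a vertical pin (point hasp_axis), reaching 41 mm from it, 3 mm thick, 66 to 102 mm above the bench. 0 = stowed, to the box's +x, 2 mm above the cover's edge, holding it down; 1.571 = out, to the box's -y (clockwise from above, stop), slot over the padlock staple. Friction 0.03 Nm, stays where left. Its +y face is free to push when stowed.
- hasp_axis (a point): Point on the hasp's hinge pin (8 mm thick, top 102 mm), at box (-20, +34), 89 mm above the bench. Axes as the box. The staple, a small steel loop on the collar under the handle, lies 72 to 76 mm above the bench at box y +2 and sticks out 9 mm beyond the swung-out plate: push the plate above it.
- hasp_tip (a point): Middle of the hasp's free end, 41 mm from its pin, 89 mm above the bench.
- cover_grip (a point): Centre between the blue tabs of the loose dark terminal cover (about 110 g): clipped on, at box (+47, 0), 76 mm above the bench, axes as the box (tabs apart along y). Plate 84 (x) x 92 (y) x 4 mm, its top 12 mm below this point, a vent rib between the tabs 2 mm higher; skirts end 26 mm below it: 29 mm above the bench when lying in a tray. Lifts straight up.
- tab_far (a joint): Blue snap tab on the cover's +y side; slides inward from 0 (sprung out, hooked) to 0.006 m (stop); its hook is free of the rim from 0.004. Spring 3 N at rest, 6 N at the stop. It stands 22 mm above the plate, 22 mm wide along x, outer face 31 mm from cover_grip: 62 mm over both tabs, 50 mm fully squeezed. Springs back when let go.
- tab_near (a joint): Blue snap tab on the cover's -y side, mirror image of tab_far.
- tray_empty: Fixed shallow dark tray with nothing in it, the place for the cover: outside 128 (its x) x 118 (its y) x 16 mm high, walls 3 mm, floor 3 mm; origin centre of the underside. The cover fits with 14 mm play all round when its y lies along the tray's x (either way round), 10 mm at a right angle to that.
- tray_taken: Identical fixed tray in which a pressure gauge lies; the two trays may swap places.
- gauge: Loose black pressure gauge lying in the taken tray, 87x64x29 mm; bystander.
- bottle: Loose oil bottle with red spout standing close beside the empty tray (+y side) or beside the -x end of the box, diameter 53, height 135 mm; origin centre of its underside; bystander. It may have swapped places with the tin.
- tin: Loose open green tin of screws standing at the other of the bottle's two places, 71x70x40 mm; origin centre of its underside; bystander.
- cutters: Loose orange-handled side cutters lying on the near side of the box (-y), 58 x 129 (its y) x 13 mm; bystander.
- fitting: Loose brass pipe fitting standing behind the box (+y), 22x25x48 mm; origin centre of its underside; bystander.

How it is judged:
By the outcome, as a careful person would: the job done as asked, in the order asked, and still so for the second after the job is handed in, with the robot touching nothing.
It also fails if it takes over 66 s, if anything falls off the work surface, if the arm or the gripper's body presses on something with over 40 N, if the wrist force passes 120 N, or if a joint passes its speed limit or range.

ROBOT

A 6-joint arm with a two-finger parallel gripper is mounted at the origin on a cart in front of the work surface, level with it; the furniture and walls round the work are solid. World frame = base frame: x ahead of the robot, y to its left, z up, the work surface at z = 0. Lengths are in m, angles in rad, forces in N, time in s.
With the tool pointing down it reaches from about 0.4 to 0.825 m from the base axis. Payload 7 kg.
Tool frame: the origin (TCP) lies between the finger pads; the fingertips stand 22 mm ahead of it and the grasp point (between the pads) lies 3 mm ahead of it; z points along the fingers, y is the direction in which the jaws open and shut (so a half turn about z gives the same grasp; the last joint's range is limited). The gripper opens to 88 mm and grips with 3 to 60 N. Pads are 19 mm wide; open, the fingers measure 130 mm over their backs; the gripper's body (78 mm by 193 mm) begins 47 mm behind the grasp point.
Start: joints at [-0.975, 0.359, 0.012, 0, -1.224, -0.288], TCP at [0.204, -0.643, 0.249] pointing down, gripper open.
Joint ranges: [-3.07, 3.07], [-1.43, 2.12], [-1.02, 1.25], [-3.03, 1.67], [-3.05, -0], [-3.03, 3.03]. Speed limits (rad/s): [2.39, 2.39, 3.01, 3.14, 3.14, 3.14].

INTERFACE

Orientations are given as [roll, pitch, yaw] about the fixed x, y, z axes, in that order (R = Rz(yaw) Ry(pitch) Rx(roll)).
In Python, from station import arm, optics gives the robot as it stands. The module is installed in compiled form; this text tells all that it offers.
- The arm moves only by the tool jog_arm, never from a script. Its argument "motion" is a list that holds one entry, the list of rows, each a list of 7 numbers: the shift along the tool's x, y, z in m, then the turn, a rotation vector about the tool's x, y, z in degrees, then the finger opening in m, from 0 to 0.0876. In form: [[[x, y, z, rx, ry, rz, grip], ...]]. A call has 1 to 8 rows; each row is the pose to reach, as a shift and turn from the pose measured when the call began, along the tool's axes at that moment; what a row does not reach only later rows make up. A row lasts 1/10 s, in which the tool goes at most 50 mm and 8.59 degrees, less where a joint would pass 70% of its speed; a pose out of reach is approached as far as the arm can. A call with a gripper value outside its range is refused whole. The fingers move at their own pace and stop on an object; "newtons" is the grip in N (left out, the last holds). Time passes only in rows, so rows that repeat a pose let the fingers close. It gives the time, the measured TCP pose, the force and the opening at its end, in the units of the state.
- arm.get_state(): the state, without advancing time (a new reading comes with each control period).
- optics.grab_frame(name): name is "side" or "top"; returns the picture (420x560x3 uint8, red, green, blue); there is no depth.
- optics.camera_model(name): a dict with "mtx" (3x3 intrinsics, pixels), "R" (3x3) and "t" (3): a world point X has camera coordinates R X + t. Camera axes: x right, y down, z forward; pixel columns grow to the right and rows downward; lengths in m; the calibration is good to about 2 mm. A picture is of the moment at which its call begins. camera_model takes no time and is no camera call.
- arm.job_done(): hands the job in, once; it reports no verdict.
The state is a dict: "t": time; "q": joint angles; "qd": joint speeds; "joint_efforts": joint torques, N m; "eef_pos": TCP position; "ee_rot": TCP orientation; "force": force on the tool from outside, world axes, zero at the start; "moment": the same for the moment, N m; "width": finger opening in m.
Only numpy, scipy, OpenCV 4.12 (cv2) and the standard library are available. Lean on these libraries where they do the work, as an engineer would, in place of code of your own. Each camera call takes 0.05 s, during which the arm holds its last target.

## Working session

There is one attempt and no reset: what is moved stays moved. The work goes in short steps, Python scripts to look and compute and a tool call to move; the robot and the scene stay as the last step left them, time stands still between calls to the robot, and variables do not carry over. Pictures are saved under pics/ and viewed, and the job is handed in when it is done.

Besides the shell and the picture viewer there is one more tool, called in YAML: its name, and indented under it one key for each argument. jog_arm: Moves the arm, as the interface text tells. Its arguments: {"type":"object","properties":{"motion":{"type":"array","items":{"type":"array","items":{"type":"array","items":{"type":"number"}}}},"newtons":{"type":"number"}},"required":["motion"]}

```bash
mkdir -p pics; python3 - <<'E'
from station import arm, optics
import cv2,numpy as np
for n in("side","top"):
    f=optics.grab_frame(n); cv2.imwrite(f"pics/{n}0.png",cv2.cvtColor(f,cv2.COLOR_RGB2BGR))
    m=optics.camera_model(n); C=-np.array(m["R"]).T@np.array(m["t"]); print(n,np.round(m["mtx"],1).tolist(),C.round(3),np.round(m["R"],3).tolist())
s=arm.get_state();print({k:np.round(v,3).tolist() for k,v in s.items()})
E
```

```text
side [[476.5, 0.0, 285.0], [0.0, 476.5, 204.9], [0.0, 0.0, 1.0]] [0.317 0.858 0.494] [[-0.954, -0.297, 0.027], [-0.146, 0.388, -0.91], [0.26, -0.872, -0.414]]
top [[388.3, 0.0, 274.4], [0.0, 388.3, 207.0], [0.0, 0.0, 1.0]] [0.459 0.024 0.931] [[0.02, -1.0, 0.021], [-0.994, -0.022, -0.106], [0.107, -0.018, -0.994]]
{'t': 0.1, 'q': [-0.975, 0.359, 0.011, -0.0, -1.224, -0.288], 'qd': [-0.0, -0.001, 0.0, 0.002, 0.0, -0.0], 'joint_efforts': [-0.002, -58.416, 29.375, 7.015, 0.01, -0.0], 'eef_pos': [0.204, -0.643, 0.248], 'ee_rot': [3.14, -0.0, -2.834], 'force': [0.647, 0.573, -0.27], 'moment': [0.009, 0.058, -0.027], 'width': 0.088}
```

View pics/top0.png

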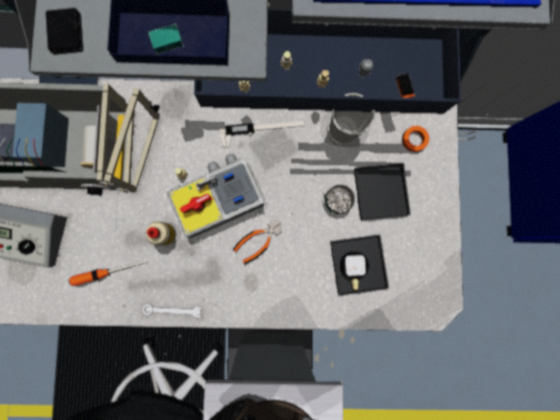

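View pics/side0.png

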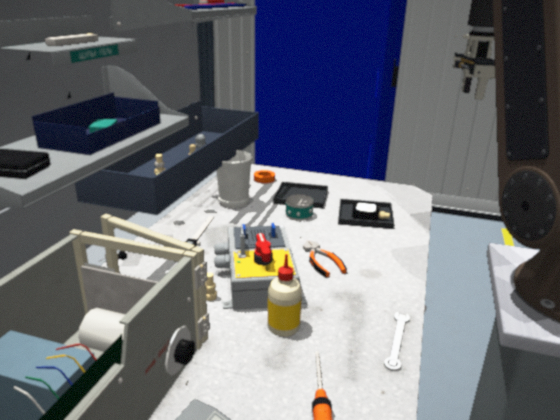

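Top view: box near pixel (215,198), bottle at its left end (158,233), empty tray at (382,192), gauge tray at (358,265). Zooming in for the geometry.

```bash
cat > h.py <<'E'
import cv2,numpy as np
from station import arm, optics
from scipy.spatial.transform import Rotation as Ro
def ray(n,u,v,z):
    m=optics.camera_model(n);R=np.array(m["R"]);t=np.array(m["t"]);C=-R.T@t
    d=R.T@np.linalg.solve(np.array(m["mtx"]),[u,v,1.]); return C+d*(z-C[2])/d[2]
def proj(n,X):
    m=optics.camera_model(n);p=np.array(m["mtx"])@(np.array(m["R"])@np.array(X)+np.array(m["t"]));return p[:2]/p[2]
def tri(pt,ps):
    A=[];b=[]
    from numpy.linalg import lstsq
    for n,p in(("top",pt),("side",ps)):
        m=optics.camera_model(n);P=np.array(m["mtx"])@np.c_[np.array(m["R"]),np.array(m["t"])]
        for i in(0,1):
            r=P[i]-p[i]*P[2];A.append(r[:3]);b.append(-r[3])
    return lstsq(np.array(A),np.array(b),rcond=None)[0]
def crop(n,u0,v0,w,h,s,name):
    f=cv2.cvtColor(optics.grab_frame(n),cv2.COLOR_RGB2BGR); cropf(f,u0,v0,w,h,s,name); return f
def cropf(f,u0,v0,w,h,s,name):
    c=cv2.resize(f[v0:v0+h,u0:u0+w],None,fx=s,fy=s,interpolation=cv2.INTER_CUBIC)
    for k in range(0,w,10): cv2.putText(c,str(u0+k) if k%20==0 else "",(k*s,8),0,.3,(0,0,255),1); cv2.line(c,(k*s,0),(k*s,4),(0,0,255),1)
    for k in range(0,h,10): cv2.putText(c,str(v0+k) if k%20==0 else "",(0,k*s+4),0,.3,(0,0,255),1)
    cv2.imwrite(f"pics/{name}.png",c)
E
python3 - <<'E'
from h import *
t=cv2.imread("pics/top0.png");s=cv2.imread("pics/side0.png")
cropf(t,145,145,130,98,6,"t1");cropf(s,195,205,120,110,5,"s1");cropf(t,315,150,110,150,4,"t2")
E
```

```text
(no output)
```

View pics/t1.png

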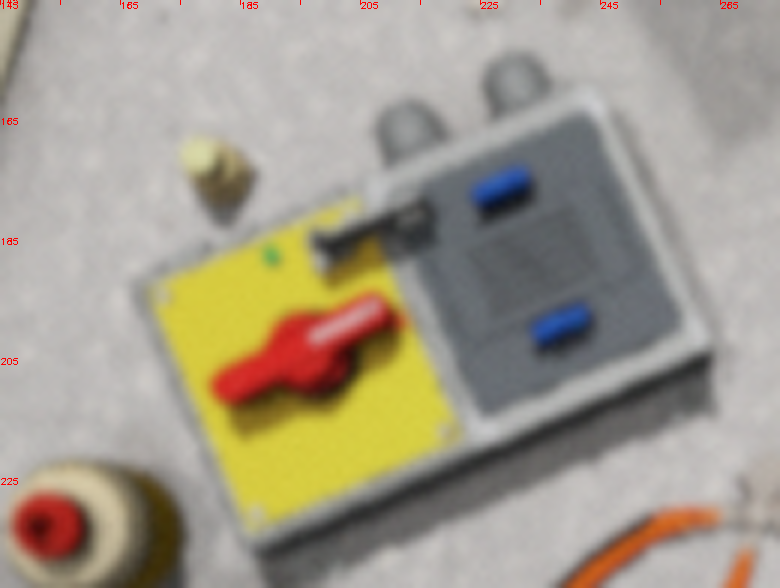

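View pics/s1.png

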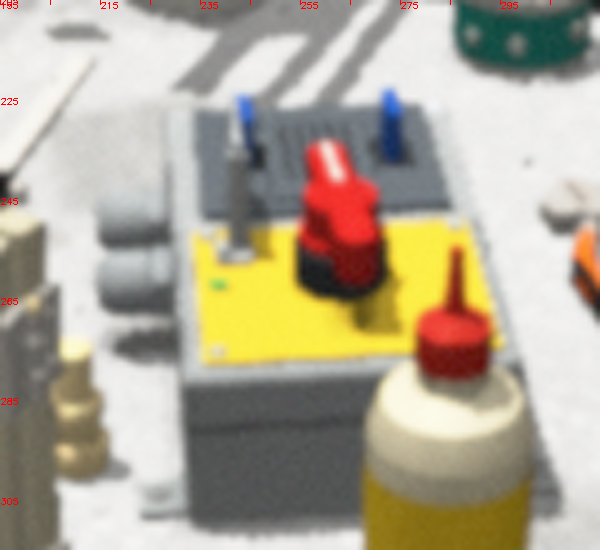

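View pics/t2.png

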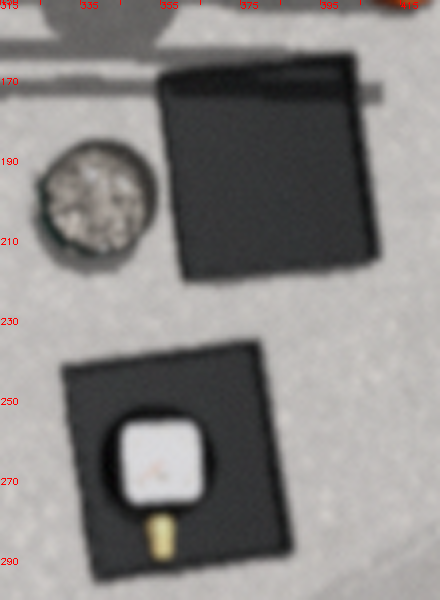

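```bash
python3 - <<'E'
from h import *
t=cv2.imread("pics/top0.png");
hsv=cv2.cvtColor(t,cv2.COLOR_BGR2HSV)
roi=np.zeros(t.shape[:2],np.uint8);roi[150:243,150:270]=1
def m(lo,hi):return cv2.inRange(hsv,lo,hi)*roi
# blue
b=m((100,150,60),(130,255,255));n,l,st,c=cv2.connectedComponentsWithStats(b)
B=[]
for i in range(1,n):
    if st[i,4]>15:
        P=ray("top",*c[i],.084);B.append(P);print("blue",c[i].round(1),st[i,4],P.round(4))
B=np.array(B);print("mid",B.mean(0).round(4),"sep",np.linalg.norm(B[0]-B[1]).round(4))
d=B[0]-B[1];print("yaxis deg",np.degrees(np.arctan2(d[1],d[0])))
# yellow
y=m((22,140,120),(35,255,255));r=cv2.bitwise_or(m((0,150,80),(8,255,255)),m((172,150,80),(180,255,255)))
r2=r.copy();r2[220:,:175]=0
cs,_=cv2.findContours(r2,0,1);k=max(cs,key=cv2.contourArea);pts=k[:,0].astype(float)
W=np.array([ray("top",*p,.098)[:2] for p in pts]);rc=cv2.minAreaRect((W*1000).astype(np.float32));print("red",rc)
y[:,:]=y; y[220:,:175]=0
cs,_=cv2.findContours(cv2.morphologyEx(y,cv2.MORPH_CLOSE,np.ones((15,15))),0,1);k=max(cs,key=cv2.contourArea)
W=np.array([ray("top",*p,.062)[:2] for p in k[:,0].astype(float)]);print("yellow",cv2.minAreaRect((W*1000).astype(np.float32)))
# gauge box outline by hand px
for p in[(243.5,161),(263,204),(188,235),(169,194)]: print(p,ray("top",*p,.06).round(4))
# tray
for nm,cc in(("empty",[(355,168.5),(403,164.5),(409.5,214),(361,219.5)]),("taken",[(331,242),(380,235),(387.5,287),(339,295)])):
    Q=np.array([ray("top",*p,.016)[:2] for p in cc]);print(nm,Q.mean(0).round(4),[np.linalg.norm(Q[i]-Q[i-1]).round(4) for i in range(4)],[np.degrees(np.arctan2(*(Q[i]-Q[i-1])[::-1])).round(1) for i in range(4)])
print("bottle spout",ray("top",152,232,.11),"fitting",ray("top",179,171,.048),"tin",ray("top",338.5,199,.04))
E
```

```text
blue [228.3 175.7] 30 [0.6165 0.111  0.084 ]
blue [238.  198.6] 33 [0.5661 0.0882 0.084 ]
mid [0.5913 0.0996 0.084 ] sep 0.0553
yaxis deg 24.376066709522078
red ((550.857421875, 177.9375), (26.65016746520996, 64.43072509765625), 8.508462905883789)
yellow ((551.8887329101562, 185.05221557617188), (96.521240234375, 83.43235778808594), 25.423542022705078)
(243.5, 161) [0.6559 0.08   0.06  ]
(263, 204) [0.5581 0.0333 0.06  ]
(188, 235) [0.4849 0.1988 0.06  ]
(169, 194) [0.5761 0.2454 0.06  ]
empty [ 0.5996 -0.2508] [np.float64(0.1236), np.float64(0.1172), np.float64(0.1206), np.float64(0.1172)] [np.float64(6.5), np.float64(-83.8), np.float64(-173.5), np.float64(97.6)]
taken [ 0.4252 -0.1954] [np.float64(0.1238), np.float64(0.1177), np.float64(0.1219), np.float64(0.1153)] [np.float64(8.9), np.float64(-80.8), np.float64(-172.2), np.float64(100.1)]
bottle spout [0.48810459 0.26425435 0.11      ] fitting [0.6315682  0.22815387 0.048     ] tin [ 0.57591623 -0.14144229  0.04      ]
```

```bash
python3 - <<'E'
from h import *
s=cv2.imread("pics/side0.png");hsv=cv2.cvtColor(s,cv2.COLOR_BGR2HSV)
b=cv2.inRange(hsv,(100,130,60),(130,255,255));b[:215]=0;b[260:]=0;b[:,:235]=0;b[:,285:]=0
n,l,st,c=cv2.connectedComponentsWithStats(b)
for i in range(1,n):
    if st[i,4]>10: print(c[i],st[i])
# predict model points for box pose candidates, compare
for (bx,by,ang) in((.5688,.1394,24.8),(.571,.141,24.8)):
    a=np.radians(ang-90);ex=np.array([np.cos(a),np.sin(a)]);ey=np.array([-ex[1],ex[0]])
    W=lambda x,y,z:np.r_[np.array([bx,by])+x/1e3*ex+y/1e3*ey,z/1e3]
    print("pose",bx,by)
    for nm,p in dict(tabfar_top=(47,31,86),tabnear_top=(47,-31,86),tabfar_in=(47,27,86),hubtop=(-42,0,97),lineend=(-6,0,98),freeend=(-78,0,98),pin=(-20,34,102),hasptip=(21,34,102),c1=(96,56,60),c2=(96,-56,60),c3=(-96,-56,60),c4=(-96,56,60)).items():
        print(nm,W(*p).round(4),proj("top",W(*p)).round(1),proj("side",W(*p)).round(1))
E
```

```text
[272.94594595 230.2972973 ] [272 224   3  13  37]
pose 0.5688 0.1394
tabfar_top [0.6167 0.1097 0.086 ] [228.8 175.5] [245.4 224.9]
tabnear_top [0.5604 0.0837 0.086 ] [239.9 201.1] [278.  223.7]
tabfar_in [0.613  0.1081 0.086 ] [229.5 177.1] [247.5 224.8]
hubtop [0.5512 0.1775 0.097 ] [195.8 203.8] [266.3 241.9]
lineend [0.5663 0.1448 0.098 ] [211.2 197.1] [264.4 231.6]
freeend [0.5361 0.2102 0.098 ] [180.1 210.4] [268.4 251.9]
pin [0.5913 0.1718 0.102 ] [198.8 185.1] [245.7 234.1]
hasptip [0.6085 0.1346 0.102 ] [216.4 177.6] [244.5 223.5]
c1 [0.6599 0.0757 0.06  ] [245.4 159.3] [231.6 225.9]
c2 [0.5582 0.0288 0.06  ] [265. 204.] [287.1 223.9]
c3 [0.4777 0.2031 0.06  ] [185.9 238.2] [302.7 275.7]
c4 [0.5794 0.25   0.06  ] [167.  192.5] [235.  279.1]
pose 0.571 0.141
tabfar_top [0.6189 0.1113 0.086 ] [228.1 174.5] [244. 225.]
tabnear_top [0.5626 0.0853 0.086 ] [239.2 200.1] [276.6 223.9]
tabfar_in [0.6152 0.1097 0.086 ] [228.8 176.1] [246.1 225. ]
hubtop [0.5534 0.1791 0.097 ] [195.1 202.7] [264.8 242.1]
lineend [0.5685 0.1464 0.098 ] [210.5 196.1] [262.9 231.8]
freeend [0.5383 0.2118 0.098 ] [179.4 209.3] [266.8 252.1]
pin [0.5935 0.1734 0.102 ] [198.1 184. ] [244.2 234.3]
hasptip [0.6107 0.1362 0.102 ] [215.7 176.6] [243.  223.7]
c1 [0.6621 0.0773 0.06  ] [244.7 158.3] [230.2 226. ]
c2 [0.5604 0.0304 0.06  ] [264.3 203. ] [285.9 224.1]
c3 [0.4799 0.2047 0.06  ] [185.3 237.2] [301.1 276. ]
c4 [0.5816 0.2516 0.06  ] [166.3 191.5] [233.4 279.4]
```

```bash
cat >> h.py <<'E'
BX=np.array([.571,.141]);ANG=24.8
def ax():
    a=np.radians(ANG-90);ex=np.array([np.cos(a),np.sin(a)]);return ex,np.array([-ex[1],ex[0]])
def W(x,y,z=0):
    ex,ey=ax();return np.r_[BX+x/1e3*ex+y/1e3*ey,z/1e3]
def tobox(P):
    ex,ey=ax();d=np.array(P)[:2]-BX;return np.array([d@ex,d@ey])*1e3
def st():
    s=arm.get_state();return s,np.array(s["eef_pos"]),Ro.from_euler("xyz",s["ee_rot"])
def rel(P,yawdeg):
    s,p,R=st();T=Ro.from_euler("xyz",[180,0,yawdeg],degrees=True)
    return np.r_[(R.inv().apply(np.array(P)-p)).round(4),np.degrees((R.inv()*T).as_rotvec()).round(2)].tolist()
E
python3 - <<'E'
from h import *
for p in[(158,110),(130,187),(100,195)]:
    for z in(0,.1,.2): print(p,z,ray("top",*p,z).round(3))
for z in(0,.1,.15): print("side 205,250",ray("side",205,250,z).round(3),"205,300",ray("side",205,300,z).round(3),ray("side",187,370,z).round(3))
print("start",W(-96,22.5,160),rel(W(-96,22.5,160),-155.2),W(-54,22.5),W(-96,22.5,160))
print("bottle",tobox(ray("top",152,232,.135)),"fit",tobox(ray("top",179,171,.048)))
E
```

```text
(158, 110) 0 [0.792 0.298 0.   ]
(158, 110) 0.1 [0.756 0.268 0.1  ]
(158, 110) 0.2 [0.721 0.239 0.2  ]
(130, 187) 0 [0.599 0.355 0.   ]
(130, 187) 0.1 [0.584 0.319 0.1  ]
(130, 187) 0.2 [0.569 0.284 0.2  ]
(100, 195) 0 [0.578 0.425 0.   ]
(100, 195) 0.1 [0.565 0.382 0.1  ]
(100, 195) 0.2 [0.552 0.339 0.2  ]
side 205,250 [0.715 0.087 0.   ] 205,300 [0.639 0.244 0.   ] [0.59  0.402 0.   ]
side 205,250 [0.635 0.243 0.1  ] 205,300 [0.574 0.368 0.1  ] [0.535 0.494 0.1  ]
side 205,250 [0.594 0.321 0.15 ] 205,300 [0.541 0.43  0.15 ] [0.507 0.54  0.15 ]
start [0.55115759 0.23758431 0.16      ] [-0.5972, 0.734, 0.0887, 0.08, -0.0, -7.17] [0.56877458 0.19945766 0.        ] [0.55115759 0.23758431 0.16      ]
bottle [-140.38451864  -27.44234876] fit [-53.71086587  91.53931733]
```

```bash
python3 - <<'E'
from h import *
print(rel([.5,-.2,.25],-155.2))
E
```

```text
[-0.4159, 0.3326, -0.0018, 0.08, -0.0, -7.17]
```

jog_arm:
  motion:
    - [[-0.416, 0.333, 0, 0.08, 0, -7.2, 0], [-0.416, 0.333, 0, 0.08, 0, -7.2, 0], [-0.416, 0.333, 0, 0.08, 0, -7.2, 0], [-0.416, 0.333, 0, 0.08, 0, -7.2, 0], [-0.416, 0.333, 0, 0.08, 0, -7.2, 0], [-0.416, 0.333, 0, 0.08, 0, -7.2, 0], [-0.416, 0.333, 0, 0.08, 0, -7.2, 0], [-0.416, 0.333, 0, 0.08, 0, -7.2, 0]]
  newtons: 20

```text
t: 0.9
eef_pos: [0.4268, -0.3084, 0.2482]
ee_rot: [3.141, 0.0, -2.708]
force: [1.0, -0.9, -0.1]
width: 0.0291
```

```bash
python3 - <<'E'
from h import *
print(st()[0]["t"],st()[1],st()[0]["width"],rel(W(-96,22.5,200),-155.2))
E
```

```text
0.9 [ 0.42679491 -0.3083884   0.24821168] 0.029090517194662626 [-0.3421, 0.4433, 0.0483, 0.01, 0.0, 0.03]
```

jog_arm:
  motion:
    - [[-0.342, 0.443, 0.02, 0, 0, 0, 0], [-0.342, 0.443, 0.02, 0, 0, 0, 0], [-0.342, 0.443, 0.02, 0, 0, 0, 0], [-0.342, 0.443, 0.02, 0, 0, 0, 0], [-0.342, 0.443, 0.02, 0, 0, 0, 0], [-0.342, 0.443, 0.02, 0, 0, 0, 0], [-0.342, 0.443, 0.02, 0, 0, 0, 0], [-0.342, 0.443, 0.02, 0, 0, 0, 0]]

```text
t: 1.7
eef_pos: [0.5149, 0.0815, 0.234]
ee_rot: [3.141, 0.0, -2.708]
force: [1.7, -0.8, 0.8]
width: 0.0004
```

jog_arm:
  motion:
    - [[-0.06, 0.077, 0.01, 0, 0, 0, 0], [-0.06, 0.077, 0.01, 0, 0, 0, 0], [-0.06, 0.077, 0.01, 0, 0, 0, 0]]

```text
t: 2.0
eef_pos: [0.5376, 0.1813, 0.2225]
ee_rot: [3.141, -0.001, -2.704]
force: [-0.7, -0.7, -0.2]
width: 0.0003
```

```bash
python3 - <<'E'
from h import *
print(st()[0]["t"],st()[1],st()[0]["width"],rel(W(-96,22.5,160),-155.2),tobox(st()[1]))
E
```

```text
2.0 [0.53759749 0.18127551 0.22246599] 0.00033606426457956536 [-0.0362, 0.0452, 0.0624, 0.01, -0.06, 0.27] [-50.57195334 -13.42839974]
```

jog_arm:
  motion:
    - [[-0.036, 0.045, 0.03, 0, 0, 0.2, 0], [-0.036, 0.045, 0.0624, 0, 0, 0.2, 0], [-0.036, 0.045, 0.0624, 0, 0, 0.2, 0], [-0.036, 0.045, 0.0624, 0, 0, 0.2, 0]]

```text
t: 2.4
eef_pos: [0.5505, 0.2368, 0.159]
ee_rot: [-3.141, -0.004, -2.707]
force: [0.6, 1.0, 0.9]
width: 0.0006
```

```bash
python3 - <<'E'
from h import *
s=st()[0];print(s["t"],s["eef_pos"],tobox(s["eef_pos"]),np.degrees(s["ee_rot"]))
a=crop("top",130,130,150,112,5,"t3");b=crop("side",180,150,160,120,5,"s3")
tip=np.array(s["eef_pos"])-[0,0,.022]
print(proj("top",tip),proj("side",tip))
E
```

```text
2.4 [0.55054233 0.23684073 0.15903068] [-95.58306975  21.62957808] [-179.9440511    -0.22919417 -155.08681179]
[163.21254771 201.21210002] [254.45595176 236.77731124]
```

View pics/t3.png

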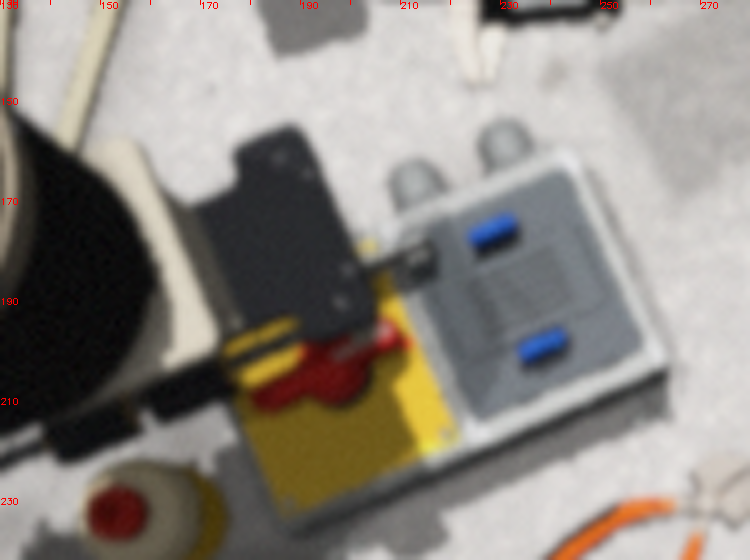

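View pics/s3.png

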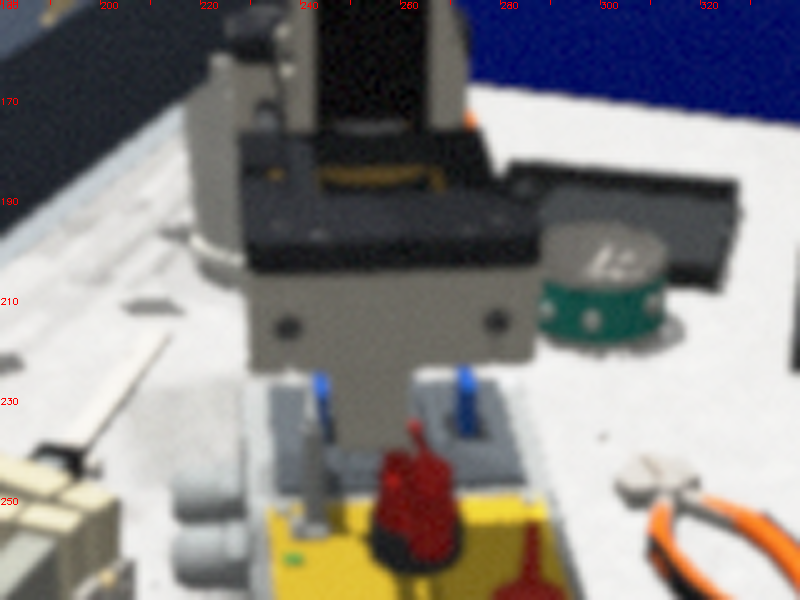

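Side view: closed finger tip at about (252,239), predicted (254,237), clear of bottle and rack. Descend, then sweep the handle.

jog_arm:
  motion:
    - [[-0.001, 0, 0.048, 0, 0, 0, 0], [-0.001, 0, 0.048, 0, 0, 0, 0], [-0.001, 0, 0.048, 0, 0, 0, 0]]

```text
t: 2.8
eef_pos: [0.5528, 0.2366, 0.1147]
ee_rot: [-3.141, 0.0, -2.708]
force: [0.2, 0.1, 0.1]
width: 0.0005
```

```bash
python3 - <<'E'
from h import *
s=st()[0];b=tobox(s["eef_pos"]);print(s["t"],s["eef_pos"],b,np.degrees(s["ee_rot"]),s["force"])
for c in[(-96,16.5),(-96.7,7.7),(-95,-1),(-91.3,-9),(-85.6,-15.6),(-78.3,-20.6),(-70,-23.5)]: print(rel(W(*c,111),-155.2))
E
```

```text
2.8 [0.55284217 0.23663427 0.11472966] [-94.43097113  23.6307266 ] [-1.79971054e+02  2.47758414e-02 -1.55157331e+02] [0.22742911 0.09579271 0.14931868]
[0.0071, 0.0016, 0.0037, -0.03, 0.02, 0.04]
[0.0159, 0.0023, 0.0037, -0.03, 0.02, 0.04]
[0.0246, 0.0006, 0.0037, -0.03, 0.02, 0.04]
[0.0326, -0.0031, 0.0037, -0.03, 0.02, 0.04]
[0.0392, -0.0088, 0.0037, -0.03, 0.02, 0.04]
[0.0442, -0.0161, 0.0037, -0.03, 0.02, 0.04]
[0.0472, -0.0244, 0.0037, -0.03, 0.02, 0.04]
```

Tracking lags a little; I sweep to about 60° first, then check.

jog_arm:
  motion:
    - [[0.007, 0.0015, 0.0035, 0, 0, 0, 0], [0.016, 0.0023, 0.0035, 0, 0, 0, 0], [0.0205, 0.0015, 0.0035, 0, 0, 0, 0], [0.0246, 0.0006, 0.0035, 0, 0, 0, 0], [0.0286, -0.001, 0.0035, 0, 0, 0, 0], [0.0326, -0.003, 0.0035, 0, 0, 0, 0], [0.036, -0.006, 0.0035, 0, 0, 0, 0], [0.039, -0.009, 0.0035, 0, 0, 0, 0]]

```text
t: 3.6
eef_pos: [0.5208, 0.2167, 0.1123]
ee_rot: [3.136, 0.005, -2.708]
force: [-20.5, 26.6, 9.1]
width: 0.0004
```

```bash
python3 - <<'E'
from h import *
s=st()[0];b=tobox(s["eef_pos"]);print(s["t"],s["eef_pos"],b,np.degrees(s["ee_rot"]),s["force"])
for c in[(-85.6,-15.6),(-82,-18.5),(-78.3,-20.6),(-74,-22.5),(-70,-23.5)]: print(rel(W(*c,111),-155.2))
crop("side",195,195,120,90,5,"s4")
E
```

```text
3.6 [0.5207856  0.21672145 0.11225154] [-89.80076318 -13.82197554] [ 179.66396254    0.30805532 -155.14710434] [-20.50525994  26.63039518   9.14138237]
[0.0018, -0.0042, 0.0012, 0.34, 0.31, 0.05]
[0.0047, -0.0078, 0.0012, 0.34, 0.31, 0.05]
[0.0068, -0.0115, 0.0011, 0.34, 0.31, 0.05]
[0.0087, -0.0158, 0.0011, 0.34, 0.31, 0.05]
[0.0097, -0.0198, 0.0011, 0.34, 0.31, 0.05]
```

View pics/s4.png

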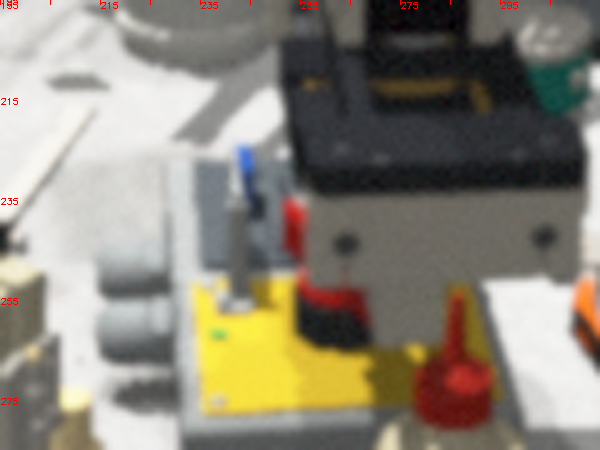

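Force 33 N mostly along box −x: I'm pressing on the rounded end of the bar. Back off and look.

jog_arm:
  motion:
    - [[0, 0.012, 0, 0, 0, 0, 0], [0, 0.012, 0, 0, 0, 0, 0], [0, 0.012, -0.03, 0, 0, 0, 0], [0, 0.03, -0.07, 0, 0, 0, 0], [-0.03, 0.03, -0.1, 0, 0, 0, 0], [-0.05, 0.03, -0.1, 0, 0, 0, 0], [-0.05, 0.03, -0.1, 0, 0, 0, 0]]

```text
t: 4.35
eef_pos: [0.5546, 0.2644, 0.2131]
ee_rot: [3.136, 0.006, -2.708]
force: [-0.8, -1.1, -1.7]
width: 0.0003
```

```bash
python3 - <<'E'
from h import *
s=st()[0];b=tobox(s["eef_pos"]);print(s["t"],s["eef_pos"],b,s["force"])
crop("side",195,195,120,90,5,"s5");crop("top",130,130,150,112,5,"t5")
E
```

```text
4.35 [0.55462249 0.26436927 0.21310321] [-118.86142828   36.88036072] [-0.82902761 -1.07190642 -1.69611728]
```

View pics/s5.png

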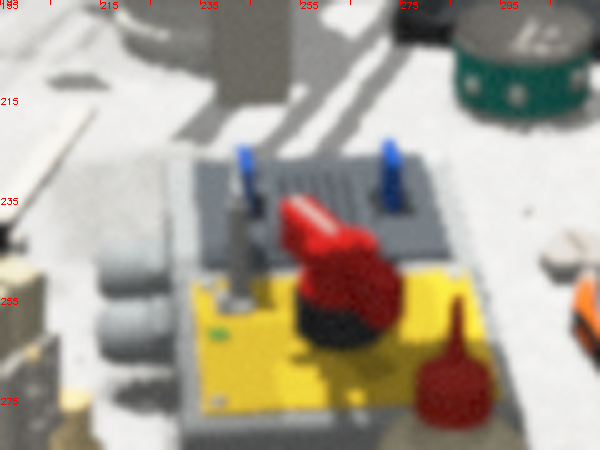

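View pics/t5.png

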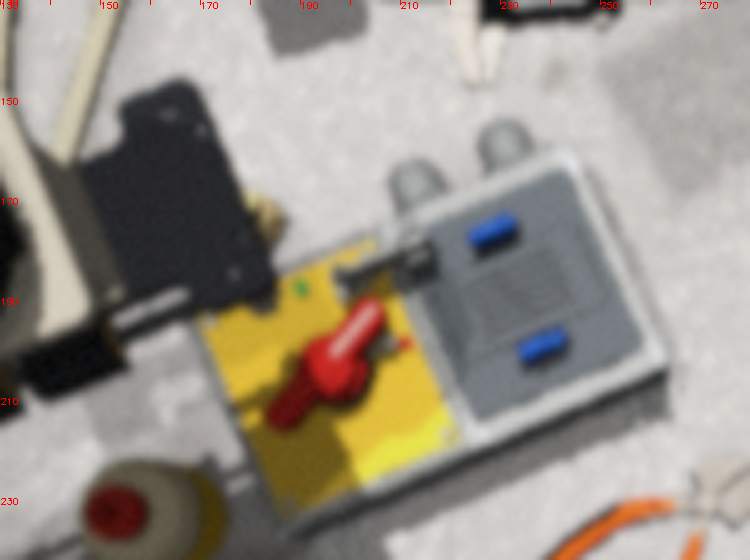

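Handle has turned about 27° (bar from (187,213) to (206,190) in top view). Retry contacting further in on the bar.

```bash
python3 - <<'E'
from h import *
print(rel(W(-86,15,150),-155.2),rel(W(-86,15,110),-155.2))
E
```

```text
[0.0193, -0.0329, 0.0613, 0.31, 0.13, -0.0] [0.0194, -0.0331, 0.1013, 0.31, 0.13, -0.0]
```

jog_arm:
  motion:
    - [[0.019, -0.033, 0.03, 0.3, 0.1, 0, 0], [0.019, -0.033, 0.06, 0.3, 0.1, 0, 0], [0.019, -0.033, 0.101, 0.3, 0.1, 0, 0], [0.019, -0.033, 0.101, 0.3, 0.1, 0, 0], [0.019, -0.033, 0.101, 0.3, 0.1, 0, 0]]

```text
t: 4.95
eef_pos: [0.5484, 0.2249, 0.1103]
ee_rot: [-3.141, -0.002, -2.708]
force: [0.6, 0.7, 1.5]
width: 0.0005
```

```bash
python3 - <<'E'
from h import *
s=st()[0];b=tobox(s["eef_pos"]);print(s["t"],s["eef_pos"],b,np.degrees(s["ee_rot"]),s["force"])
for c in[(-83.4,3.9),(-81,-4.7),(-77.1,-11.2),(-71.6,-17.7),(-64,-22.5)]: print(rel(W(*c,110),-155.2))
E
```

```text
4.95 [0.54838899 0.22493    0.11034796] [-85.67399845  14.67884289] [-1.79942580e+02 -9.71521101e-02 -1.55179679e+02] [0.56740466 0.73620653 1.51220331]
[0.0108, -0.0023, 0.0004, -0.06, -0.1, 0.02]
[0.0194, -0.0047, 0.0004, -0.06, -0.1, 0.02]
[0.0259, -0.0086, 0.0004, -0.06, -0.1, 0.02]
[0.0324, -0.0141, 0.0004, -0.06, -0.1, 0.02]
[0.0372, -0.0217, 0.0004, -0.06, -0.1, 0.02]
```

jog_arm:
  motion:
    - [[0.006, -0.001, 0, 0, 0, 0, 0], [0.011, -0.0023, 0, 0, 0, 0, 0], [0.015, -0.0035, 0, 0, 0, 0, 0], [0.0194, -0.0047, 0, 0, 0, 0, 0], [0.0194, -0.0047, 0, 0, 0, 0, 0]]

```text
t: 5.45
eef_pos: [0.5338, 0.2134, 0.1124]
ee_rot: [-3.142, 0.003, -2.708]
force: [3.5, 2.0, 1.6]
width: 0.0006
```

```bash
python3 - <<'E'
from h import *
s=st()[0];b=tobox(s["eef_pos"]);f=np.array(s["force"][:2]);print(s["t"],s["eef_pos"],b,"fbox",[f@a for a in ax()])
for c in[(-81,-4.7),(-77.1,-11.2),(-71.6,-17.7),(-64,-22.5)]: print(rel(W(*c,110),-155.2))
crop("side",195,195,120,90,5,"s6")
E
```

```text
5.45 [0.53381448 0.2133865  0.1124428 ] [-81.3083798  -3.3935067] fbox [np.float64(-0.3549651692558377), np.float64(4.05982422391893)]
[0.0013, -0.0003, 0.0024, -0.0, 0.18, 0.06]
[0.0078, -0.0042, 0.0024, -0.0, 0.18, 0.06]
[0.0143, -0.0097, 0.0024, -0.0, 0.18, 0.06]
[0.0191, -0.0173, 0.0024, -0.0, 0.18, 0.06]
```

View pics/s6.png

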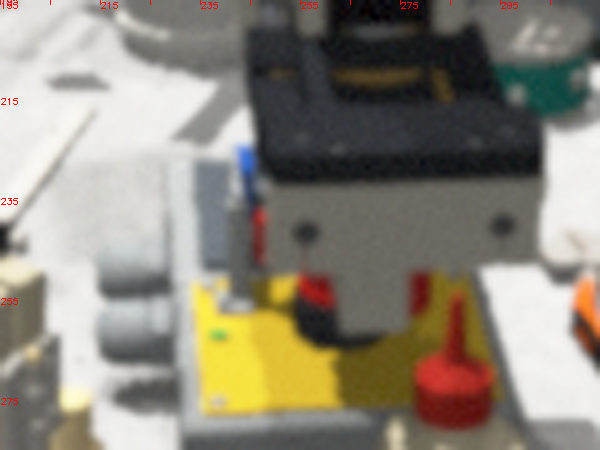

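Pushing with 4 N, bar turning. Continue.

jog_arm:
  motion:
    - [[0.0045, -0.002, 0.001, 0, 0, 0, 0], [0.0078, -0.0042, 0.001, 0, 0, 0, 0], [0.011, -0.007, 0.001, 0, 0, 0, 0], [0.0143, -0.0097, 0.001, 0, 0, 0, 0], [0.0143, -0.0097, 0.001, 0, 0, 0, 0]]

```text
t: 6.0
eef_pos: [0.5244, 0.1984, 0.1115]
ee_rot: [3.141, 0.002, -2.708]
force: [0.8, 3.0, 2.6]
width: 0.0005
```

```bash
python3 - <<'E'
from h import *
s=st()[0];b=tobox(s["eef_pos"]);f=np.array(s["force"][:2]);print(s["t"],s["eef_pos"],b,"fbox",[f@a for a in ax()])
for c in[(-71.6,-17.7),(-68,-20.5),(-64,-22.5),(-62,-22.5)]: print(rel(W(*c,111),-155.2))
crop("side",195,195,120,90,5,"s7")
E
```

```text
6.0 [0.52442874 0.1983688  0.11152525] [-71.61251123 -18.21287537] fbox [np.float64(-2.3610368388551275), np.float64(1.9876583609336036)]
[-0.0005, -0.0, 0.0005, 0.01, 0.13, 0.04]
[0.0023, -0.0036, 0.0005, 0.01, 0.13, 0.04]
[0.0043, -0.0076, 0.0005, 0.01, 0.13, 0.04]
[0.0043, -0.0096, 0.0005, 0.01, 0.13, 0.04]
```

View pics/s7.png

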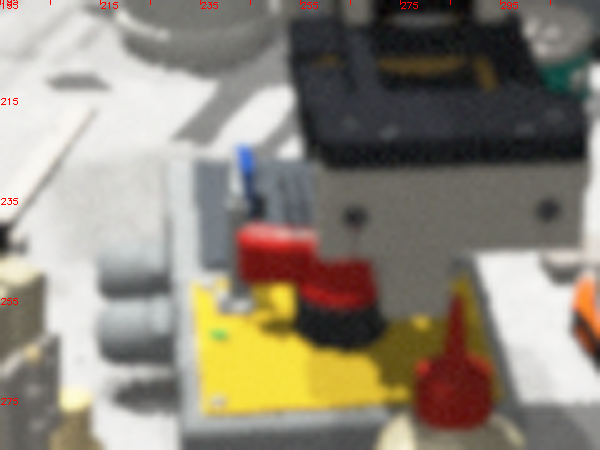

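jog_arm:
  motion:
    - [[0.0025, -0.003, 0, 0, 0, 0, 0], [0.0045, -0.006, 0, 0, 0, 0, 0], [0.0055, -0.008, 0, 0, 0, 0, 0], [0.0055, -0.009, 0, 0, 0, 0, 0], [0.0055, -0.009, 0, 0, 0, 0, 0]]

```text
t: 6.55
eef_pos: [0.5232, 0.1902, 0.1116]
ee_rot: [3.138, 0.004, -2.708]
force: [-4.9, 15.7, 1.1]
width: 0.0003
```

```bash
python3 - <<'E'
from h import *
s=st()[0];b=tobox(s["eef_pos"]);f=np.array(s["force"][:2]);print(s["t"],s["eef_pos"],b,"fbox",[f@a for a in ax()])
crop("side",195,195,120,90,5,"s8");crop("top",130,130,150,112,5,"t8")
E
```

```text
6.55 [0.52321775 0.19022675 0.11155736] [-64.72929825 -22.72738352] fbox [np.float64(-16.32311611400319), np.float64(2.18289066558314)]
```

View pics/s8.png

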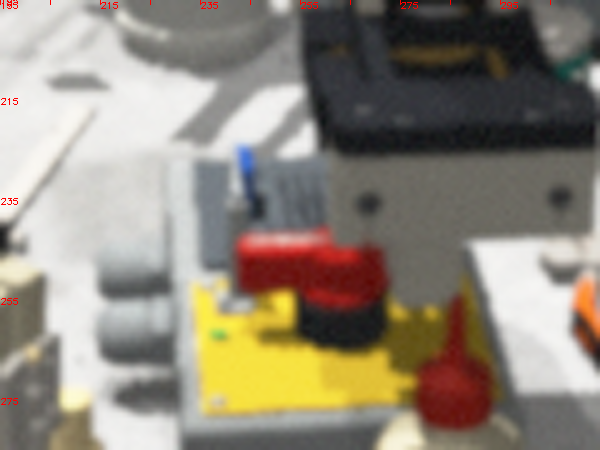

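View pics/t8.png

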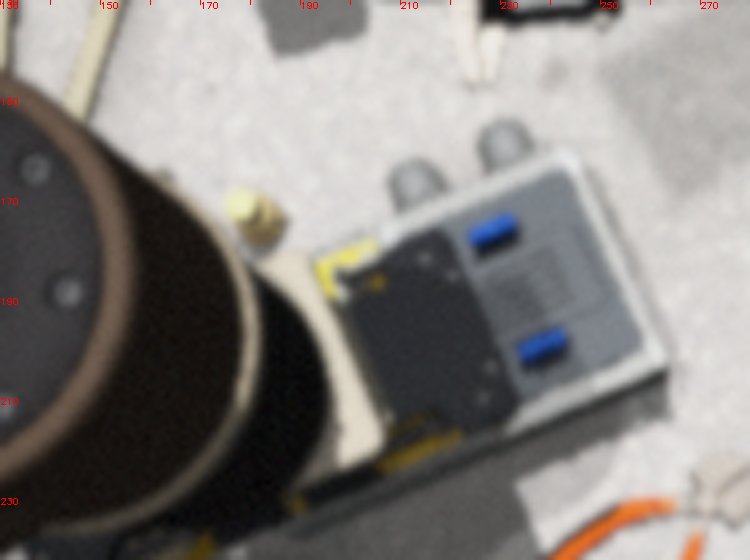

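jog_arm:
  motion:
    - [[0, 0.012, 0, 0, 0, 0, 0], [0, 0.012, -0.02, 0, 0, 0, 0], [0, 0.012, -0.06, 0, 0, 0, 0], [0, 0.012, -0.08, 0, 0, 0, 0], [-0.04, -0.03, -0.08, 0, 0, 0, 0], [-0.08, -0.08, -0.08, 0, 0, 0, 0], [-0.08, -0.1, -0.08, 0, 0, 0, 0], [-0.08, -0.1, -0.08, 0, 0, 0, 0]]

```text
t: 7.45
eef_pos: [0.6391, 0.1289, 0.1898]
ee_rot: [3.14, 0.0, -2.712]
force: [-0.9, 0.7, -0.9]
width: 0.0001
```

```bash
python3 - <<'E'
from h import *
s=st()[0];b=tobox(s["eef_pos"]);f=np.array(s["force"][:2]);print(s["t"],s["eef_pos"],b,"fbox",[f@a for a in ax()])
crop("side",195,195,120,90,5,"s9");crop("top",130,130,150,112,5,"t9")
E
```

```text
7.45 [0.63905884 0.12893009 0.1897797 ] [39.50421398 56.7195323 ] fbox [np.float64(-0.9819670107148297), np.float64(-0.5094717105913704)]
```

View pics/s9.png

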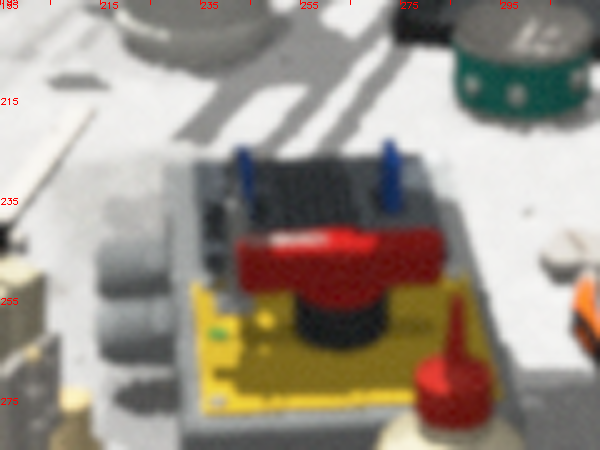

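View pics/t9.png

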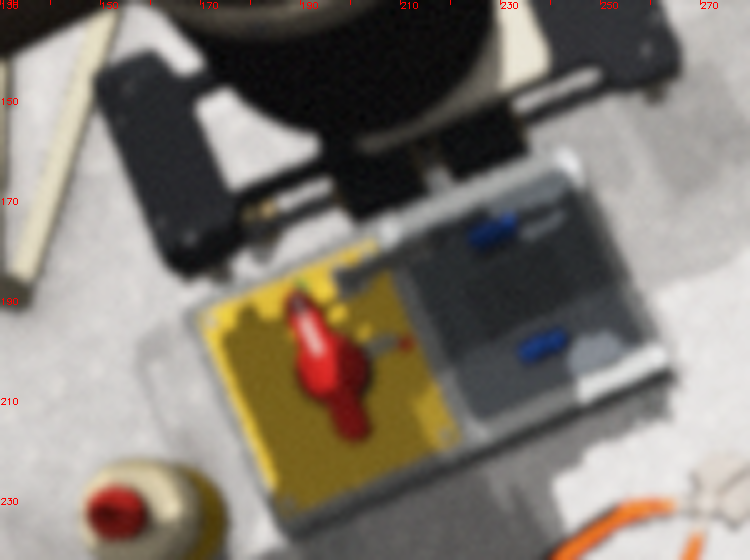

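```bash
python3 - <<'E'
from h import *
print(proj("top",W(-42,36,98)),proj("top",W(-42,-36,98)), proj("side",W(-42,36,98)),proj("side",W(-42,-36,98)))
a=W(-42,36,98)[:2]-W(-42,-36,98)[:2]
o=ray("top",188.5,188,.098)[:2]-ray("top",200,216.5,.098)[:2]
print(np.degrees(np.arctan2(a[1],a[0])),np.degrees(np.arctan2(o[1],o[0])),np.linalg.norm(o))
print(rel(W(29,51,112),-155.2))
E
```

```text
[188.62872631 187.51090336] [201.4515919  217.97458389] [243.74732068 242.41473527] [285.56141573 240.73412555]
24.799999999999986 23.972387067029715 0.06695916087639638
[0.0047, 0.0074, 0.0781, 0.15, 0.03, -0.09]
```

Handle is within ~1° of OFF (tip (188.5,188), end (200,216.5); expected (188.6,187.5),(201.5,218)). Now the hasp.

jog_arm:
  motion:
    - [[0.004, 0.0075, 0.03, 0.1, 0, 0, 0], [0.004, 0.0075, 0.06, 0.1, 0, 0, 0], [0.004, 0.0075, 0.078, 0.1, 0, 0, 0], [0.004, 0.0075, 0.078, 0.1, 0, 0, 0], [0.004, 0.0075, 0.078, 0.1, 0, 0, 0]]

```text
t: 8.05
eef_pos: [0.6295, 0.1368, 0.1126]
ee_rot: [3.141, -0.0, -2.709]
force: [0.4, -0.1, 0.6]
width: 0.0006
```

```bash
python3 - <<'E'
from h import *
s=st()[0];b=tobox(s["eef_pos"]);f=np.array(s["force"][:2]);print(s["t"],s["eef_pos"],b,"fbox",[f@a for a in ax()])
sr=34;h=15;w=9.5
for p in(0,15,30,45,60,75,90):
    r=np.radians(p);sl=33+0*p
    c=(-20+sl*np.cos(r)+1.5*np.sin(r)+h, 34-sl*np.sin(r)+1.5*np.cos(r)+w);print(p,np.round(c,1),rel(W(*c,112),-155.2)[:3])
crop("side",195,195,120,90,5,"s10")
E
```

```text
8.05 [0.62952122 0.13679912 0.11261071] [28.36031245 51.3621797 ] fbox [np.float64(0.26459126637857494), np.float64(0.26575499352118576)]
0 [28. 45.] [0.0064, 0.0004, 0.0006]
15 [27.3 36.4] [0.015, 0.0011, 0.0006]
30 [24.3 28.3] [0.0231, 0.004, 0.0006]
45 [19.4 21.2] [0.0301, 0.009, 0.0006]
60 [12.8 15.7] [0.0357, 0.0155, 0.0006]
75 [ 5. 12.] [0.0394, 0.0234, 0.0006]
90 [-3.5 10.5] [0.0409, 0.0318, 0.0006]
```

View pics/s10.png

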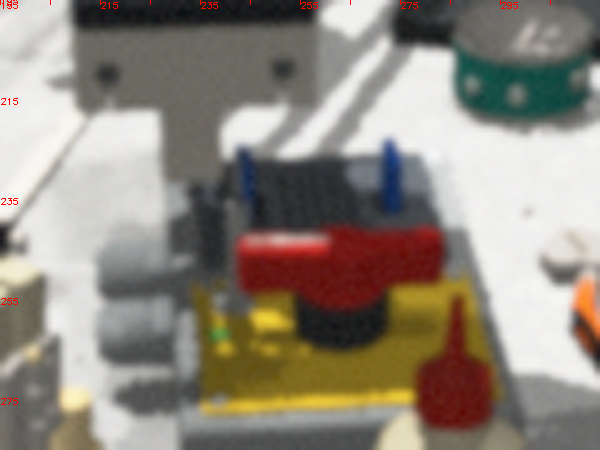

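jog_arm:
  motion:
    - [[0.0064, 0.0004, 0.0003, 0, 0, 0, 0], [0.011, 0.0007, 0.0003, 0, 0, 0, 0], [0.015, 0.0011, 0.0003, 0, 0, 0, 0], [0.019, 0.0024, 0.0003, 0, 0, 0, 0], [0.0231, 0.004, 0.0003, 0, 0, 0, 0], [0.0268, 0.0063, 0.0003, 0, 0, 0, 0], [0.0301, 0.009, 0.0003, 0, 0, 0, 0], [0.0301, 0.009, 0.0003, 0, 0, 0, 0]]

```text
t: 8.9
eef_pos: [0.5983, 0.1325, 0.113]
ee_rot: [3.141, 0.001, -2.709]
force: [0.1, -1.3, -0.2]
width: 0.0006
```

```bash
python3 - <<'E'
from h import *
s=st()[0];b=tobox(s["eef_pos"]);f=np.array(s["force"][:2]);print(s["t"],s["eef_pos"],b,"fbox",[f@a for a in ax()])
for c in((19.4,21.2),(12.8,15.7),(5,12),(-3.5,10.5),(-6,10.5)):print(rel(W(*c,112),-155.2)[:3])
crop("side",195,195,120,90,5,"s11")
E
```

```text
8.9 [0.59832539 0.13254281 0.11301071] [19.13893806 21.25798642] fbox [np.float64(1.218310062588569), np.float64(-0.4696065818415593)]
[0.0001, -0.0003, 0.001]
[0.0056, 0.0063, 0.001]
[0.0093, 0.0141, 0.001]
[0.0108, 0.0226, 0.001]
[0.0108, 0.0251, 0.001]
```

View pics/s11.png

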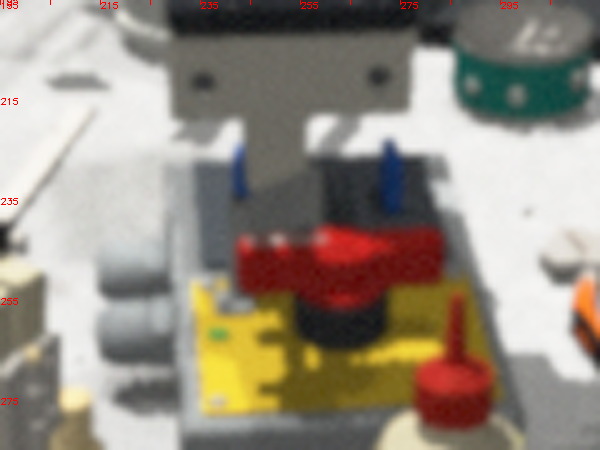

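Hasp plate now seen broadside (242–259, 230–242): swinging. Continue.

jog_arm:
  motion:
    - [[0.003, 0.003, 0.001, 0, 0, 0, 0], [0.0056, 0.0063, 0.001, 0, 0, 0, 0], [0.0075, 0.01, 0.001, 0, 0, 0, 0], [0.0093, 0.0141, 0.001, 0, 0, 0, 0], [0.0102, 0.0185, 0.001, 0, 0, 0, 0], [0.0108, 0.0226, 0.001, 0, 0, 0, 0], [0.0108, 0.0226, 0.001, 0, 0, 0, 0]]

```text
t: 9.65
eef_pos: [0.5789, 0.1486, 0.1119]
ee_rot: [3.142, 0.0, -2.709]
force: [1.4, -1.0, -0.5]
width: 0.0003
```

```bash
python3 - <<'E'
from h import *
s=st()[0];b=tobox(s["eef_pos"]);f=np.array(s["force"][:2]);print(s["t"],s["eef_pos"],b,"fbox",[f@a for a in ax()])
crop("side",195,195,120,90,5,"s12")
E
```

```text
9.65 [0.57893603 0.14856426 0.11188738] [-3.5378781  10.37699083] fbox [np.float64(1.4531434543780883), np.float64(0.8719154376796246)]
```

View pics/s12.png

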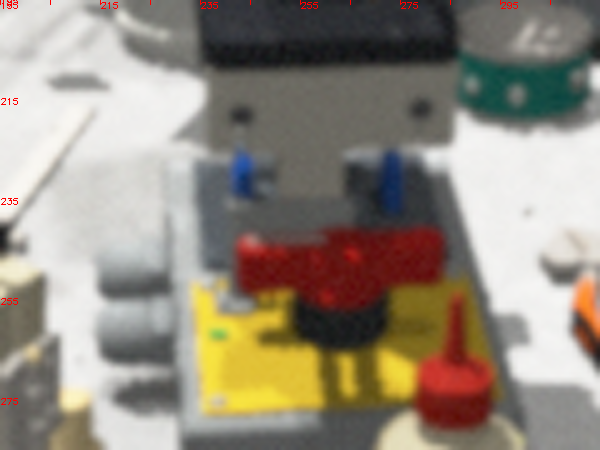

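Not yet at the stop (low force). Press on in small steps.

jog_arm:
  motion:
    - [[0, 0.0015, 0, 0, 0, 0, 0], [0, 0.003, 0, 0, 0, 0, 0], [0, 0.004, 0, 0, 0, 0, 0], [0, 0.004, 0, 0, 0, 0, 0]]

```text
t: 10.1
eef_pos: [0.5784, 0.1495, 0.112]
ee_rot: [-3.138, -0.001, -2.709]
force: [10.7, -14.0, -3.0]
width: 0.0009
```

```bash
python3 - <<'E'
from h import *
s=st()[0];b=tobox(s["eef_pos"]);f=np.array(s["force"][:2]);print(s["t"],s["eef_pos"],b,"fbox",[f@a for a in ax()])
E
```

```text
10.1 [0.57842994 0.14952719 0.11196788] [-4.62428957 10.32147943] fbox [np.float64(17.185058343812656), np.float64(3.8133960145689394)]
```

Hasp is at its stop (17 N). Back off, lift, and look.

jog_arm:
  motion:
    - [[0, -0.01, 0, 0, 0, 0, 0], [0, -0.015, -0.02, 0, 0, 0, 0], [0, -0.02, -0.06, 0, 0, 0, 0], [0, -0.06, -0.1, 0, 0, -8, 0.04], [0, -0.1, -0.12, 0, 0, -16, 0.08], [0, -0.12, -0.12, 0, 0, -24, 0.08], [0, -0.12, -0.12, 0, 0, -32, 0.08], [0, -0.12, -0.12, 0, 0, -40, 0.08]]

```text
t: 10.9
eef_pos: [0.6286, 0.04, 0.2323]
ee_rot: [-3.14, -0.002, -2.007]
force: [-0.6, 0.2, 0.3]
width: 0.0345
```

```bash
python3 - <<'E'
from h import *
s=st()[0];b=tobox(s["eef_pos"]);f=np.array(s["force"][:2]);print(s["t"],s["eef_pos"],b,s["ee_rot"],s["q"])
crop("side",195,195,120,90,5,"s13");crop("top",130,130,150,112,5,"t13")
g=47,0
print(W(*g),rel(W(47,0,150),-65.2),proj("top",W(-20,-7,102)),proj("top",W(-20,34,102)))
E
```

```text
10.9 [0.62863837 0.04001903 0.23231258] [115.84478566   9.96614068] [-3.14030266e+00 -1.99872677e-03 -2.00696631e+00] [ 0.37434574  0.29561503 -0.11815116  0.00252463 -1.1575907  -0.81152884]
[0.59071425 0.09833446 0.        ] [-0.0363, 0.0588, 0.082, -0.01, -0.16, -49.93] [205.45192401 201.36900009] [198.10807144 184.03591455]
```

View pics/s13.png

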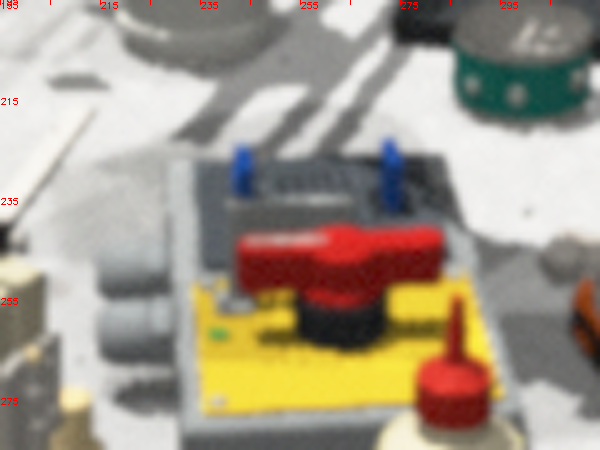

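View pics/t13.png

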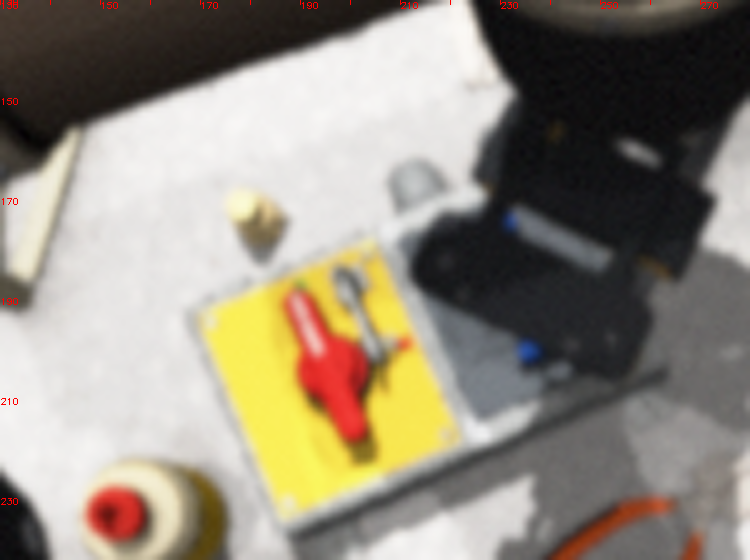

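Hasp (199,184)→(206,200) lies parallel to the bar, over the staple; handle line points at green mark. Now the cover.

jog_arm:
  motion:
    - [[-0.036, 0.059, 0.02, 0, 0, -8, 0.08], [-0.036, 0.059, 0.04, 0, 0, -16, 0.08], [-0.036, 0.059, 0.06, 0, 0, -24, 0.08], [-0.036, 0.059, 0.07, 0, 0, -32, 0.08], [-0.036, 0.059, 0.082, 0, 0, -40, 0.08], [-0.036, 0.059, 0.082, 0, -0.2, -50, 0.08], [-0.036, 0.059, 0.082, 0, -0.2, -50, 0.08], [-0.036, 0.059, 0.082, 0, -0.2, -50, 0.08]]

```text
t: 11.8
eef_pos: [0.5905, 0.0983, 0.1502]
ee_rot: [-3.141, 0.001, -1.142]
force: [-0.2, 0.1, -0.2]
width: 0.0798
```

```bash
python3 - <<'E'
from h import *
s=st()[0];b=tobox(s["eef_pos"]);print(s["t"],s["eef_pos"],b,s["ee_rot"],s["width"],s["q"])
crop("side",195,165,120,110,5,"s14")
print(rel(W(47,0,150),-65.2))
E
```

```text
11.8 [0.59045392 0.09829634 0.15018331] [46.92540565 -0.25231159] [-3.14093985e+00  6.50166905e-04 -1.14182479e+00] 0.07978318286679226 [ 4.90758946e-01  3.14672606e-01 -2.92534754e-01 -7.41446833e-04
 -9.62897387e-01 -6.13643583e-02]
[0.0, -0.0002, 0.0003, -0.05, 0.04, -0.24]
```

View pics/s14.png

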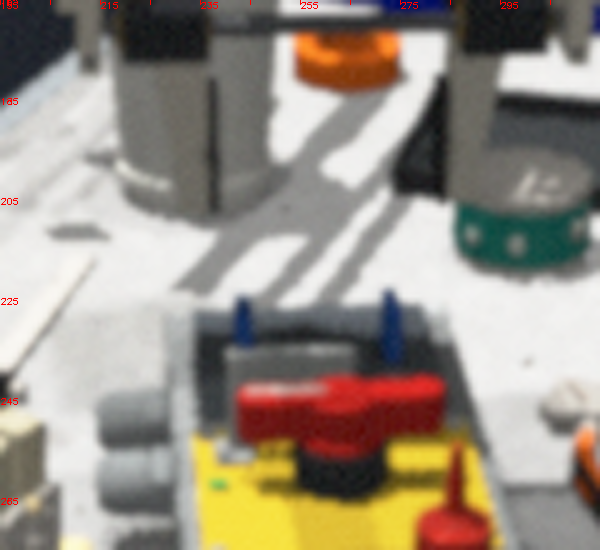

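jog_arm:
  motion:
    - [[0, 0, 0.025, 0, 0, 0, 0.08], [0, 0, 0.045, 0, 0, 0, 0.08], [0, 0, 0.055, 0, 0, 0, 0.08], [0, 0, 0.06, 0, 0, 0, 0.08], [0, 0, 0.06, 0, 0, 0, 0.08], [0, 0, 0.06, 0, 0, 0, 0.08]]

```text
t: 12.45
eef_pos: [0.5911, 0.0985, 0.0911]
ee_rot: [-3.14, 0.0, -1.143]
force: [1.2, 0.1, 0.7]
width: 0.0797
```

```bash
python3 - <<'E'
from h import *
s=st()[0];b=tobox(s["eef_pos"]);print(s["t"],s["eef_pos"],b,s["ee_rot"],s["width"],s["force"])
crop("side",195,165,120,110,5,"s15")
E
```

```text
12.45 [0.59112057 0.09854028 0.0911407 ] [46.98359447  0.45517885] [-3.13951973e+00  4.47280625e-04 -1.14256871e+00] 0.07974663734470712 [1.18231782 0.09885289 0.73849388]
```

View pics/s15.png

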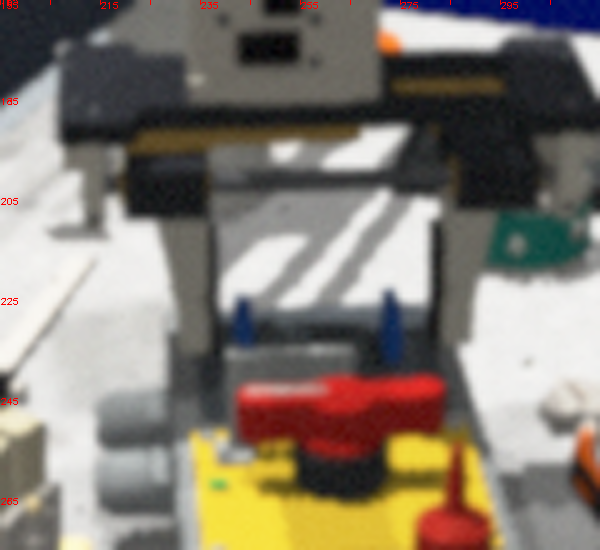

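Fingers straddle the tabs (inner edges ~238 and ~282, tabs 242–276). Shift ~1 mm to +y and squeeze.

jog_arm:
  motion:
    - [[0, -0.001, 0.0012, 0, 0, 0, 0.07], [0, -0.001, 0.0012, 0, 0, 0, 0.062], [0, -0.001, 0.0012, 0, 0, 0, 0.055], [0, -0.001, 0.0012, 0, 0, 0, 0.046], [0, -0.001, 0.0012, 0, 0, 0, 0.046], [0, -0.001, 0.0012, 0, 0, 0, 0.046], [0, -0.001, 0.0012, 0, 0, 0, 0.046]]
  newtons: 22

```text
t: 13.2
eef_pos: [0.5924, 0.0991, 0.0906]
ee_rot: [-3.138, 0.0, -1.142]
force: [-0.4, 0.2, 4.9]
width: 0.0496
```

```bash
python3 - <<'E'
from h import *
s=st()[0];b=tobox(s["eef_pos"]);f=np.array(s["force"][:2]);print(s["t"],s["eef_pos"],b,s["width"],s["force"],[f@a for a in ax()])
crop("side",195,165,120,110,5,"s16")
E
```

```text
13.2 [0.59242244 0.09913099 0.09063067] [46.99342787  1.88476573] 0.04959078142865263 [-0.43047324  0.17384934  4.88186316] [np.float64(-0.3383794108660865), np.float64(-0.317852440667864)]
```

View pics/s16.png

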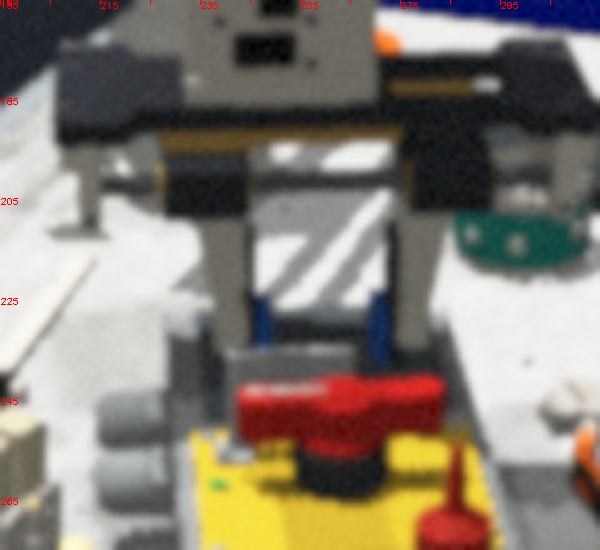

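Opening 49.6 mm: both tabs at their stops. Lift straight up.

jog_arm:
  motion:
    - [[0, 0, -0.008, 0, 0, 0, 0.046], [0, 0, -0.02, 0, 0, 0, 0.046], [0, 0, -0.035, 0, 0, 0, 0.046], [0, 0, -0.055, 0, 0, 0, 0.046], [0, 0, -0.08, 0, 0, 0, 0.046], [0, 0, -0.1, 0, 0, 0, 0.046], [0, 0, -0.1, 0, 0, 0, 0.046]]

```text
t: 13.95
eef_pos: [0.5933, 0.0992, 0.1944]
ee_rot: [-3.134, -0.0, -1.142]
force: [-0.6, -0.0, -1.7]
width: 0.0499
```

```bash
python3 - <<'E'
from h import *
s=st()[0];b=tobox(s["eef_pos"]);print(s["t"],s["eef_pos"],b,s["width"],s["force"],s["moment"])
f=crop("side",195,125,150,120,5,"s17")
E
```

```text
13.95 [0.59330501 0.09922364 0.19444692] [47.27952261  2.72480556] 0.049923135823509025 [-0.58004062 -0.02917691 -1.72682433] [ 0.00262866  0.10554566 -0.030157  ]
```

View pics/s17.png

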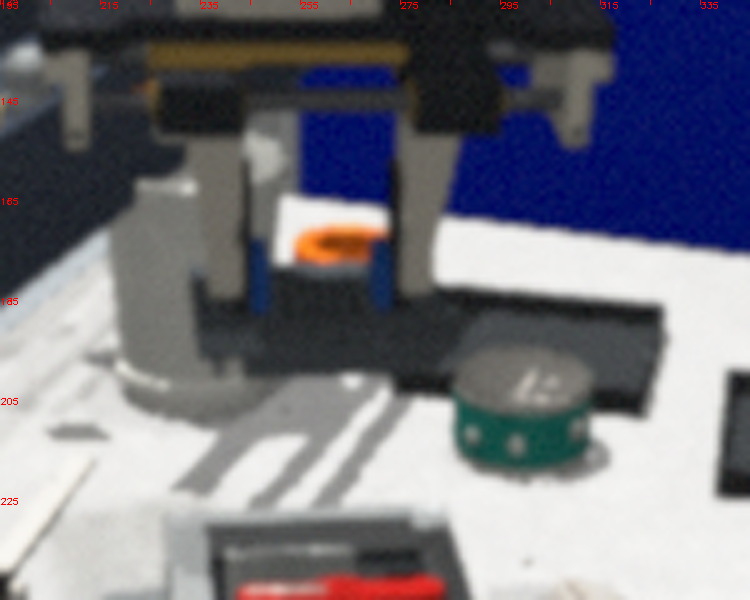

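Cover off, level in the grip (tabs at (245,175),(269,175)). Refine the tray position.

```bash
python3 - <<'E'
from h import *
t=cv2.imread("pics/top0.png");g=cv2.cvtColor(t,cv2.COLOR_BGR2GRAY)
roi=np.zeros_like(g);roi[155:228,350:418]=1
m=((g<75)*roi).astype(np.uint8);m=cv2.morphologyEx(m,cv2.MORPH_OPEN,np.ones((5,5),np.uint8))
cs,_=cv2.findContours(m,0,1);k=max(cs,key=cv2.contourArea)
Wp=np.array([ray("top",*p,.012)[:2] for p in k[:,0].astype(float)]);print(cv2.minAreaRect((Wp*1000).astype(np.float32)))
for px in[(357,168),(404,164),(409,214),(361,220)]: print(ray("top",*px,.016).round(4))
f=cv2.imread("pics/side0.png");cropf(f,260,165,150,75,5,"s18")
a=np.radians(6.4);u=np.array([np.cos(a),np.sin(a)]);v=np.array([-u[1],u[0]]);c=np.array([.600,-.251])
for sx,sy in((1,1),(1,-1),(-1,-1),(-1,1)):
    P=np.r_[c+sx*.064*u+sy*.059*v,.016];print(sx,sy,proj("top",P).round(1),proj("side",P).round(1))
E
```

```text
((601.650146484375, -250.80911254882812), (128.83656311035156, 120.17030334472656), 6.391045570373535)
[ 0.6553 -0.1904  0.016 ]
[ 0.6679 -0.3045  0.016 ]
[ 0.5468 -0.3146  0.016 ]
[ 0.53   -0.1996  0.016 ]
1 1 [354.9 167.2] [274.  197.4]
1 -1 [403.2 163. ] [283.1 180.6]
-1 -1 [409.9 215.6] [329.8 185.1]
-1 1 [361.  220.1] [324.7 202.5]
```

View pics/s18.png

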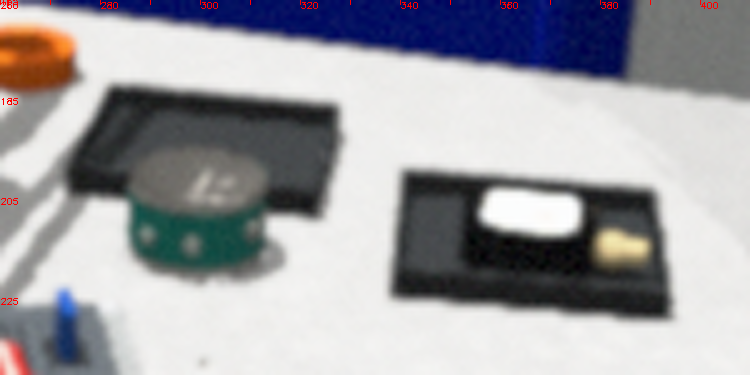

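```bash
python3 - <<'E'
from h import *
print(rel([.6015,-.251,.16],-83.6))
E
```

```text
[0.3222, 0.1374, 0.0315, -0.33, 0.08, 18.15]
```

jog_arm:
  motion:
    - [[0.03, 0.013, 0, -0.2, 0, 2, 0.046], [0.07, 0.03, 0, -0.3, 0, 4, 0.046], [0.11, 0.047, 0, -0.3, 0, 7, 0.046], [0.155, 0.066, 0, -0.3, 0, 10, 0.046], [0.2, 0.085, 0, -0.3, 0, 13, 0.046], [0.24, 0.103, 0.01, -0.3, 0, 15, 0.046], [0.275, 0.118, 0.01, -0.3, 0, 17, 0.046], [0.3, 0.128, 0.02, -0.3, 0, 18, 0.046]]

```text
t: 14.8
eef_pos: [0.6, -0.2295, 0.1712]
ee_rot: [3.141, 0.002, -1.459]
force: [1.7, 0.9, -1.1]
width: 0.0489
```

```bash
python3 - <<'E'
from h import *
s=st()[0];print(s["t"],s["eef_pos"],s["width"],s["force"])
print(rel([.6015,-.251,.13],-83.6))
E
```

```text
14.8 [ 0.59996257 -0.22947698  0.17117678] 0.04891401249451837 [ 1.71309578  0.87901106 -1.09174467]
[0.0216, 0.0008, 0.0411, 0.04, 0.09, -0.02]
```

jog_arm:
  motion:
    - [[0.01, 0, 0.01, 0, 0, 0, 0.046], [0.0216, 0.001, 0.03, 0, 0, 0, 0.046], [0.0216, 0.001, 0.041, 0, 0, 0, 0.046], [0.0216, 0.001, 0.041, 0, 0, 0, 0.046], [0.0216, 0.001, 0.041, 0, 0, 0, 0.046]]

```text
t: 15.3
eef_pos: [0.6013, -0.2502, 0.13]
ee_rot: [3.14, 0.002, -1.458]
force: [0.6, 0.8, -0.7]
width: 0.0496
```

```bash
python3 - <<'E'
from h import *
s=st()[0];print(s["t"],s["eef_pos"],s["ee_rot"],s["width"],s["force"])
print(rel([.6015,-.251,.05],-83.6))
crop("side",220,95,160,120,5,"s19");crop("top",310,130,150,112,5,"t19")
E
```

```text
15.3 [ 0.60131325 -0.25021383  0.13001617] [ 3.14001728e+00  1.65421242e-03 -1.45834983e+00] 0.04964829179629594 [ 0.59406094  0.77303533 -0.66988524]
[0.0009, -0.0002, 0.08, 0.09, 0.09, 0.04]
```

View pics/s19.png

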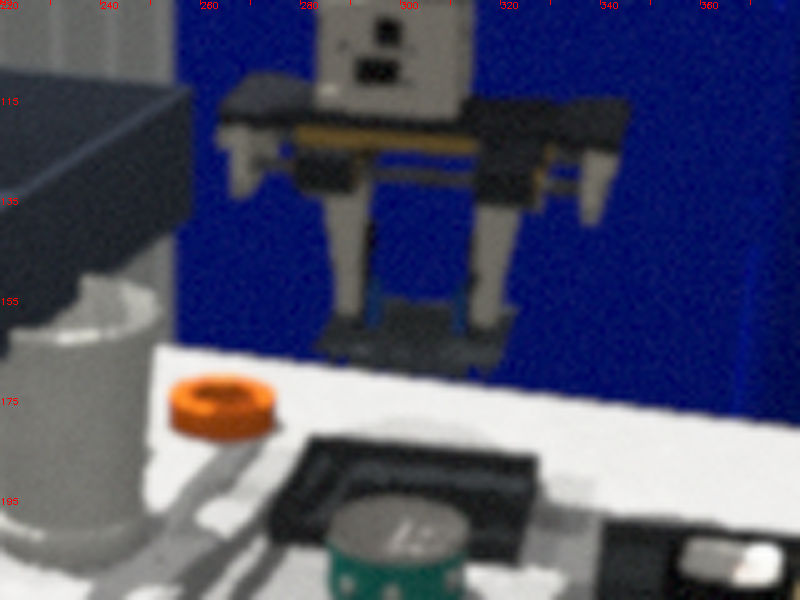

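View pics/t19.png

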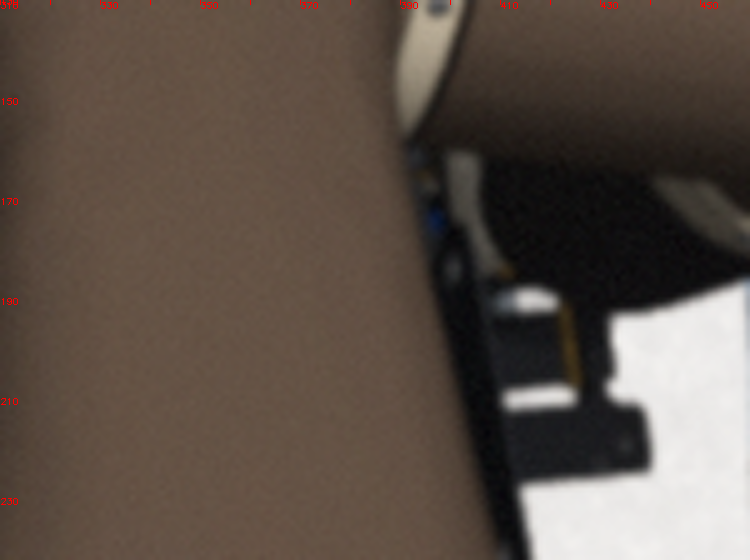

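Side view: cover (281–322) hangs level over the empty tray (274–326). Lower it.

jog_arm:
  motion:
    - [[0.001, 0, 0.02, 0, 0, 0, 0.046], [0.001, 0, 0.04, 0, 0, 0, 0.046], [0.001, 0, 0.055, 0, 0, 0, 0.046], [0.001, 0, 0.068, 0, 0, 0, 0.046], [0.001, 0, 0.076, 0, 0, 0, 0.046], [0.001, 0, 0.08, 0, 0, 0, 0.046], [0.001, 0, 0.08, 0, 0, 0, 0.046]]

```text
t: 16.1
eef_pos: [0.6021, -0.2512, 0.0508]
ee_rot: [3.142, 0.001, -1.458]
force: [-0.7, 0.0, -1.4]
width: 0.0494
```

```bash
python3 - <<'E'
from h import *
s=st()[0];print(s["t"],s["eef_pos"],s["ee_rot"],s["width"],s["force"])
crop("side",240,145,120,90,6,"s20")
E
```

```text
16.1 [ 0.6021009  -0.25116126  0.05076694] [ 3.14156559e+00  1.18411692e-03 -1.45806627e+00] 0.049430055432309036 [-0.6944972   0.03043958 -1.36486745]
```

View pics/s20.png

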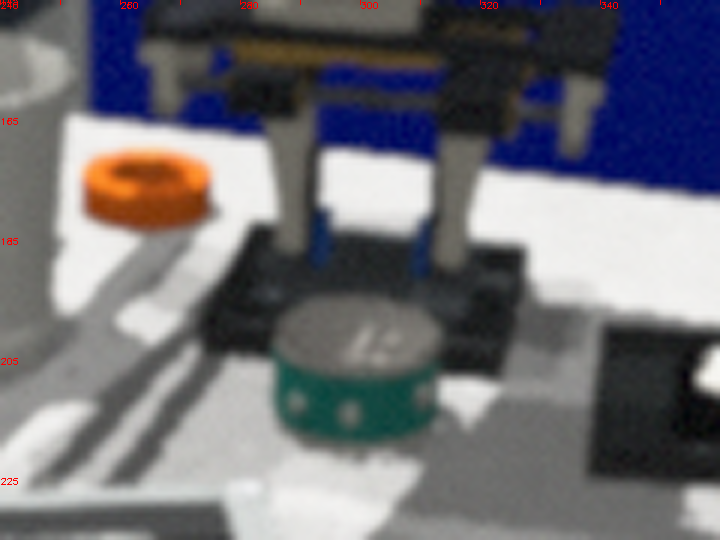

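Go down in small steps until the force shows contact (expected near TCP z ≈ 0.044).

jog_arm:
  motion:
    - [[0, 0, 0.002, 0, 0, 0, 0.046], [0, 0, 0.004, 0, 0, 0, 0.046], [0, 0, 0.0055, 0, 0, 0, 0.046], [0, 0, 0.0065, 0, 0, 0, 0.046], [0, 0, 0.0065, 0, 0, 0, 0.046]]

```text
t: 16.65
eef_pos: [0.6023, -0.2513, 0.0447]
ee_rot: [-3.141, 0.001, -1.458]
force: [-0.2, 1.0, -1.2]
width: 0.0497
```

jog_arm:
  motion:
    - [[0, 0, 0.001, 0, 0, 0, 0.046], [0, 0, 0.001, 0, 0, 0, 0.046]]

```text
t: 16.85
eef_pos: [0.6024, -0.2513, 0.0439]
ee_rot: [-3.141, 0.001, -1.458]
force: [1.0, 0.3, -0.6]
width: 0.0495
```

jog_arm:
  motion:
    - [[0, 0, 0.001, 0, 0, 0, 0.046], [0, 0, 0.001, 0, 0, 0, 0.046]]

```text
t: 17.05
eef_pos: [0.6024, -0.2513, 0.0436]
ee_rot: [-3.141, 0.001, -1.458]
force: [-2.1, 1.7, 5.1]
width: 0.0494
```

jog_arm:
  motion:
    - [[0, 0, 0.001, 0, 0, 0, 0.046], [0, 0, 0.001, 0, 0, 0, 0.046]]

```text
t: 17.25
eef_pos: [0.6024, -0.2513, 0.0436]
ee_rot: [-3.14, 0.0, -1.457]
force: [-2.7, 1.4, 6.8]
width: 0.0494
```

Contact felt at z 0.0436 (5–7 N). Release slowly, then rise.

jog_arm:
  motion:
    - [[0, 0, -0.0005, 0, 0, 0, 0.052], [0, 0, -0.0005, 0, 0, 0, 0.056], [0, 0, -0.0005, 0, 0, 0, 0.06], [0, 0, -0.0005, 0, 0, 0, 0.066], [0, 0, -0.0005, 0, 0, 0, 0.074], [0, 0, -0.0005, 0, 0, 0, 0.078], [0, 0, -0.0005, 0, 0, 0, 0.078], [0, 0, -0.0005, 0, 0, 0, 0.078]]

```text
t: 18.05
eef_pos: [0.6025, -0.2513, 0.0442]
ee_rot: [-3.14, 0.0, -1.457]
force: [0.9, 0.5, -0.8]
width: 0.0781
```

```bash
python3 - <<'E'
from h import *
s=st()[0];print(s["t"],s["eef_pos"],s["width"],s["force"])
crop("side",240,145,120,90,6,"s21")
E
```

```text
18.05 [ 0.60248665 -0.25132796  0.04416074] 0.07805419338353907 [ 0.85937918  0.45815259 -0.77745461]
```

View pics/s21.png

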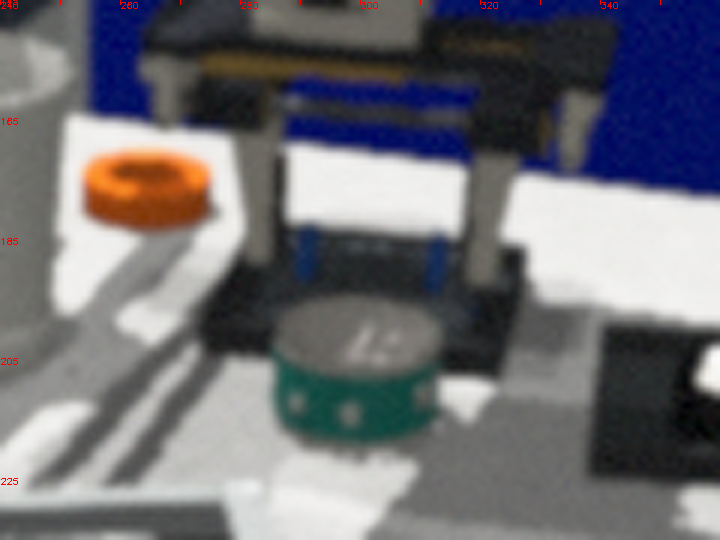

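Fingers clear of both tabs (288, 312). Rise and move away toward the start for a clear view.

jog_arm:
  motion:
    - [[0, 0, -0.02, 0, 0, 0, 0.078], [0, 0, -0.05, 0, 0, 0, 0.078], [0, 0, -0.09, 0, 0, 0, 0.078], [0, 0, -0.13, 0, 0, 0, 0.078], [0, 0, -0.17, 0, 0, 0, 0.078], [0.03, 0.02, -0.2, 0, 0, 0, 0.078], [0.07, 0.05, -0.2, 0, 0, 0, 0.078], [0.11, 0.09, -0.2, 0, 0, 0, 0.078]]

```text
t: 18.9
eef_pos: [0.5296, -0.3668, 0.2455]
ee_rot: [-3.138, -0.001, -1.456]
force: [0.1, 0.5, -0.8]
width: 0.0779
```

```bash
python3 - <<'E'
from h import *
s=st()[0];print(s["t"],s["eef_pos"])
print(rel([.3,-.56,.25],-83.6))
E
```

```text
18.9 [ 0.52957576 -0.36679117  0.24548839]
[0.1656, 0.2502, -0.0053, -0.22, -0.06, 0.2]
```

jog_arm:
  motion:
    - [[0.166, 0.25, 0, 0, 0, 0, 0.078], [0.166, 0.25, 0, 0, 0, 0, 0.078], [0.166, 0.25, 0, 0, 0, 0, 0.078], [0.166, 0.25, 0, 0, 0, 0, 0.078], [0.166, 0.25, 0, 0, 0, 0, 0.078], [0.166, 0.25, 0, 0, 0, 0, 0.078], [0.166, 0.25, 0, 0, 0, 0, 0.078], [0.166, 0.25, 0, 0, 0, 0, 0.078]]

```text
t: 19.7
eef_pos: [0.2989, -0.5612, 0.2445]
ee_rot: [-3.138, -0.001, -1.459]
force: [-0.1, -0.3, 1.0]
width: 0.0783
```

```bash
python3 - <<'E'
from h import *
s=st()[0];print(s["t"],s["eef_pos"])
a=crop("top",140,140,280,160,2,"x");cropf(a,145,145,130,98,6,"t22");cropf(a,315,150,110,150,4,"t23")
cv2.imwrite("pics/t24.png",a)
b=crop("side",195,165,205,150,3,"s22")
E
```

```text
19.7 [ 0.29887401 -0.56117214  0.24448974]
```

View pics/t22.png

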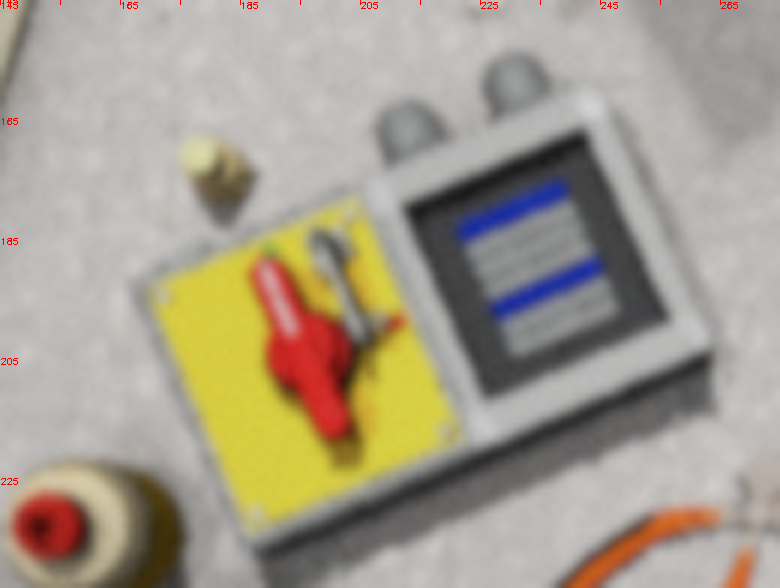

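View pics/t23.png

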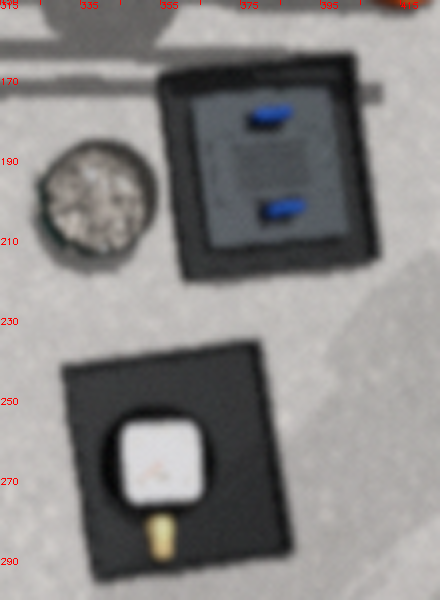

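View pics/s22.png

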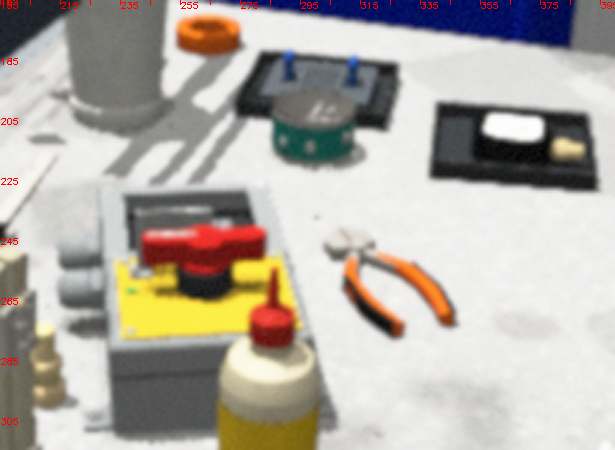

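Everything looks right; one numeric check of handle/hasp angles and bystander movement.

```bash
python3 - <<'E'
from h import *
a=cv2.imread("pics/t24.png");o=cv2.imread("pics/top0.png")
hsv=cv2.cvtColor(a,cv2.COLOR_BGR2HSV)
r=cv2.inRange(hsv,(0,150,80),(8,255,255))|cv2.inRange(hsv,(172,150,80),(180,255,255))
m=np.zeros_like(r);m[180:222,180:207]=1;r*=m;r[190:202,205:]=0
n,l,st_,c=cv2.connectedComponentsWithStats(r);k=1+np.argmax(st_[1:,4]);ys,xs=np.where(l==k)
P=np.array([ray("top",x,y,.098)[:2] for x,y in zip(xs,ys)]);v=cv2.fitLine((P*1000).astype(np.float32),cv2.DIST_L2,0,.01,.01).ravel()
print("handle deg",np.degrees(np.arctan(v[1]/v[0])),"box y",ANG)
q=ray("top",199,185,.102)-ray("top",206,201,.102);print("hasp deg",np.degrees(np.arctan2(q[1],q[0])))
d=cv2.absdiff(a,o).max(2)
for nm,(u0,v0,u1,v1) in dict(bottle=(143,218,176,245),tin=(323,183,352,218),cutters=(232,222,282,264),fitting=(174,166,188,182),gauge=(330,235,388,296)).items(): print(nm,np.percentile(d[v0:v1,u0:u1],98),d[v0:v1,u0:u1].max())
E
```

```text
handle deg 21.187916 box y 24.8
hasp deg 25.446362989203223
bottle 7.0 13
tin 4.720000000000027 6
cutters 4.019999999999982 7
fitting 5.0 6
gauge 18.0 21
```

```bash
python3 - <<'E'
from h import *
for nm,roi in(("t24",(183,186,198,203)),("top0",(193,191,212,204))):
    a=cv2.imread(f"pics/{nm}.png");u0,v0,u1,v1=roi
    h=cv2.cvtColor(a,cv2.COLOR_BGR2HSV)[v0:v1,u0:u1]
    red=((h[...,0]<10)|(h[...,0]>168))&(h[...,2]>150)
    g=a[v0:v1,u0:u1,0].astype(float)*red; w=np.clip(g-90,0,None);ys,xs=np.where(w>0)
    P=np.array([ray("top",x+u0,y+v0,.098)[:2] for x,y in zip(xs,ys)]);W_=w[ys,xs];mu=np.average(P,0,W_);C=np.cov((P-mu).T,aweights=W_);e=np.linalg.eigh(C)[1][:,1]
    print(nm,len(xs),mu.round(4),np.degrees(np.arctan(e[1]/e[0])), "from axis",np.degrees(np.arctan2(*(mu-W(-42,0)[:2])[::-1])))
a=cv2.imread("pics/t24.png");cropf(a,178,178,40,45,16,"t25")
E
```

```text
t24 39 [0.5712 0.1889] 25.098042215758035 from axis 28.732558490445914
top0 38 [0.5634 0.1649] -60.14495152281594 from axis -54.85982371054598
```

View pics/t25.png

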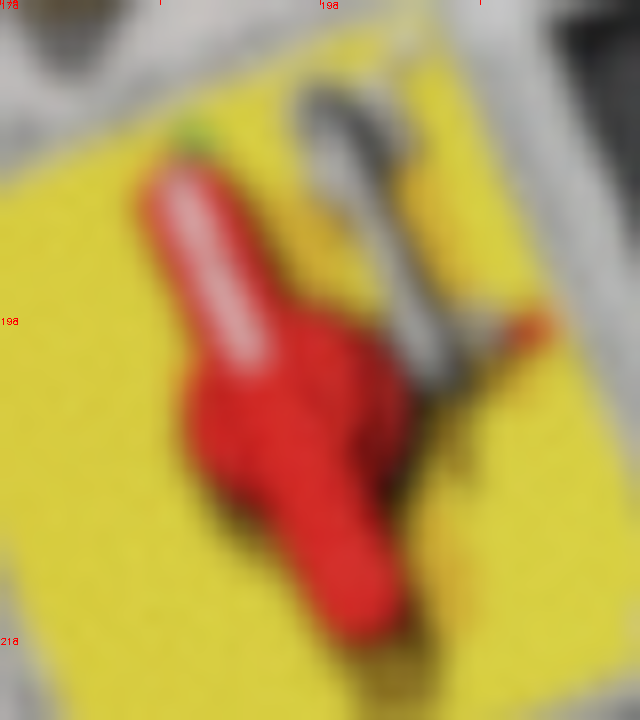

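```bash
python3 - <<'E'
from h import *
a=optics.grab_frame("side");cv2.imwrite("pics/s26.png",a[...,::-1])
f=a.astype(float)
red=f[...,0]-np.maximum(f[...,1],f[...,2])
def edge(u,lo):  # subpixel bottom edge of red in column
    col=red[236:262,u]; i=[k for k in range(len(col)-1) if col[k]>40>=col[k+1]]
    return 236+i[-1]+(col[i[-1]]-40)/(col[i[-1]]-col[i[-1]+1]) if i else None
print("bottom edge",{u:edge(u,0) for u in list(range(245,254))+list(range(274,283))})
for sh in(0,3,6):
    r=np.radians(sh)
    # bar near face bottom edge local (-7, y, 80), rotated clockwise by sh about axis
    out=[]
    for y in(29,16,-16,-29):
        x0,y0=-7,y; X=x0*np.cos(r)+y0*np.sin(r);Y=-x0*np.sin(r)+y0*np.cos(r)
        out.append(proj("side",W(-42+X,Y,80)).round(2))
    print(sh,[o.tolist() for o in out],"slope",(out[3]-out[0])[1]/(out[3]-out[0])[0])
E
```

```text
bottom edge {245: np.float64(253.57575757575756), 246: np.float64(253.8181818181818), 247: np.float64(254.0), 248: np.float64(253.875), 249: np.float64(253.92307692307693), 250: np.float64(254.0), 251: np.float64(253.8), 252: np.float64(253.5), 253: np.float64(253.26666666666668), 274: np.float64(252.28571428571428), 275: np.float64(252.17391304347825), 276: np.float64(251.88888888888889), 277: np.float64(251.6153846153846), 278: np.float64(251.72727272727272), 279: np.float64(251.69230769230768), 280: np.float64(251.88888888888889), 281: np.float64(251.54545454545453), 282: np.float64(251.46666666666667)}
0 [[248.16, 253.47], [255.75, 253.14], [274.31, 252.33], [281.8, 252.01]] slope -0.04340071343638547
3 [[247.92, 253.02], [255.52, 252.9], [274.14, 252.59], [281.67, 252.46]] slope -0.016592592592592645
6 [[247.72, 252.58], [255.3, 252.65], [273.94, 252.83], [281.5, 252.91]] slope 0.009769094138543046
```

Side view's bar edge slope (−0.07, against −0.04 expected at OFF and −0.02 if 3° short) confirms the handle is at OFF. Handing in.

```bash
python3 -c "
from station import arm
print(arm.job_done(), arm.get_state()['t'])"
```

```text
the job is handed in; nothing more can be done
the job is handed in; nothing more can be done
```

The job is handed in, at about 20 s of the 66 s allowed. I turned the handle to OFF, then swung the hasp out to its stop (17 N on the fingertip). Then I squeezed both tabs fully (49.6 mm opening), lifted the cover straight up and set it down flat in the empty tray. It made contact at about 5–7 N before I let go.

**Slip on the way:** the first push on the handle slid onto the bar's rounded end. It reached about 33 N on the fingertip, so I backed off and pushed again further in.

**Last checks:**
- **Cover:** it lies upright and centred in the tray, and the gripper is well clear.
- **Hasp:** it is out over the staple, at 25.4° against 24.8° for the box.
- **Handle:** the readings disagreed. A rough colour fit in the top view gave 21.2° against 24.8°. The white line (25.1°), the bar's end points (about 24°, from an earlier picture) and the bar's edge in the side view all put it at OFF. I took the colour fit to be thrown off by the visible sides of the hub.
- **Other items:** the bottle, tin, cutters and fitting show no change in the before and after pictures. The gauge area shows a faint brightness change and no visible movement; I took it for a shadow.

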